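Load the spring-axle supply rolls into the dispenser rack

TASK

Load every supply roll lying on the bench into the dispenser rack, one to a bay (any bays), and lock it: draw the red-headed lock pin and park it upright in the open side notch of the blue block, slide the orange keeper fully open, then fit each roll with its long sprung brass end pressed into a tall slot of the head rail, pushed in until the short steel stub clears, lowered, and let spring across so that the stub is fully home in the opposite socket. When all the rolls are in, slide the keeper fully shut and put the pin back all the way down in its bore; do not disturb the flask, soap bottle and swab box.

Things in the scene. Friction and masses are not known exactly. Their poses are not given: they have to be found in the camera images.
- rack: Fixed dispenser rack, base plate 300 (x) by 200 (y) by 12 mm. Origin under the base's centre, on the bench; z up. Three bays side by side along x, 85 mm apart, each takes one roll along y. A seated roll's axes point as the rack's: plunger to -y (head rail), stub to +y (socket rail), middle at rack y = +11 mm. Stub clears the socket rail while the middle is at y under +1 mm; flange meets head rail at y = -13.
- head (a point): On the head rail (rack -y side): top of its back wall, 130 mm high, at rack x = 0, y = -88 mm. In front of this wall each bay has an upright slot, 20 mm wide and 10 mm deep in y, open at the top and to the bay; slot floor 55 mm high, its cheeks end 78 mm high, just under the keeper. Above the keeper the wall is bare and flat, so a plunger can be pressed on it there and slid down into its slot.
- socket (a point): Mouth of the middle bay's socket, in the face of the socket rail (rack y = +78 mm, x = 0, 63 mm up). Each bay has one such blind socket: 16 mm wide, from 55.5 to 70.5 mm above the bench, 10 mm deep, the lower lip flared 6 mm. The rail's top is 80 mm up.
- bay0 (a point): First (-x) bay of the rack: where the middle of a seated roll lies (60.5 mm above the bench). Axes as the rack's.
- bay1 (a point): Middle bay of the rack: where the middle of a seated roll lies (60.5 mm above the bench). Axes as the rack's.
- bay2 (a point): Last (+x) bay of the rack: where the middle of a seated roll lies (60.5 mm above the bench). Axes as the rack's.
- keeper (a joint): Orange keeper, a flat comb 80 to 86 mm above the bench along the head rail; shut, its three teeth lie across the slots. 0 = fully shut; grows as it slides towards the rack's -x; 0.042 m = fully open, teeth between the slots. Slides with about 1.5 N, stays where left. With the pin in its bore it opens no more than about 5 mm.
- keeper_grip (a point): Middle of the keeper's upright orange handle, a block 16 mm (rack x) by 30 mm (rack y), standing from 86 to 128 mm above the bench; moves with the keeper. Axes as the rack's.
- pin: Loose lock pin, at the start upright in its bore. Origin at its collar's underside, z up the pin. Steel shank 12 mm in diameter below, 50 mm long with a tapered end; steel collar 22 mm in diameter, 10 mm thick; above it a red square grip head 18 mm wide, from 10 to 48 mm above the origin, sides along the pin's x and y. 0.09 kg.
- bore (a point): Mouth centre of the pin's bore, 16 mm square, through the blue block, 78 mm above the bench. A pin fully in has its origin here, its collar on the block. Axes as the rack's.
- notch (a point): Parking place on top of the blue block (78 mm up), 47 mm from the bore towards rack -y: a notch 16 mm wide in x, open upwards and to rack -y, as deep as the block; inner end 10 mm to +y of here, open end 15 mm to -y. A parked pin stands with its shank in the notch, collar on the block, origin within a few mm of here.
- roll0: White roll, 184 mm long, lying axis 23 mm up; may be absent. Origin mid-roll on its axis, y along the axis. Round, 34 mm across; mid-way a grey square band clip, 38 mm wide (56 mm along y): grip it there. Grey 46 mm square end flanges, outer faces y = +65, -65 mm. At +y a steel stub, 10 mm across, to y = +77. At -y a brass plunger, 12 mm ball tip to y = -107, almost frictionless: pushes in 34 mm, 2 N plus 0.2 N/mm. 0.24 kg.
- roll1: Green roll, 184 mm long, lying axis 23 mm up; may be absent. Origin mid-roll on its axis, y along the axis. Round, 34 mm across; mid-way a grey square band clip, 38 mm wide (56 mm along y): grip it there. Grey 46 mm square end flanges, outer faces y = +65, -65 mm. At +y a steel stub, 10 mm across, to y = +77. At -y a brass plunger, 12 mm ball tip to y = -107, almost frictionless: pushes in 34 mm, 2 N plus 0.2 N/mm. 0.24 kg.
- roll2: Yellow roll, 184 mm long, lying axis 23 mm up; may be absent. Origin mid-roll on its axis, y along the axis. Round, 34 mm across; mid-way a grey square band clip, 38 mm wide (56 mm along y): grip it there. Grey 46 mm square end flanges, outer faces y = +65, -65 mm. At +y a steel stub, 10 mm across, to y = +77. At -y a brass plunger, 12 mm ball tip to y = -107, almost frictionless: pushes in 34 mm, 2 N plus 0.2 N/mm. 0.24 kg.
- flask: Glass flask, bystander, 90 mm wide, 140 mm high, origin under its centre.
- soap: White soap bottle, bystander, 64 mm wide, 170 mm high, origin under its centre.
- swabs: Cardboard swab box, bystander, 70 x 130 x 35 mm, origin under its centre.

How it is judged:
On the way, in this order (a step that is already met when the one before it is completed fails the run):
1. the lock pin is parked upright in the side notch, the keeper still shut (horizontal distance between pin and notch below 0.009 m and z of pin in the frame of notch between -0.004 and 0.004 m and angle between pin's own z axis and vertical below 0.12 rad and value of joint keeper below 0.006 m), for 0.2 s.
2. the keeper is slid open (36 mm or more) (value of joint keeper above 0.036 m), for 0.2 s.
3. every roll present is seated in a bay: its middle within 7 mm of the bay's point and its axis within 0.06 rad (((distance between roll0 and bay0 below 0.007 m and angle between the y axis of roll0 and the y axis of rack, either way round below 0.06 rad) or (distance between roll0 and bay1 below 0.007 m and angle between the y axis of roll0 and the y axis of rack, either way round below 0.06 rad) or (distance between roll0 and bay2 below 0.007 m and angle between the y axis of roll0 and the y axis of rack, either way round below 0.06 rad)) and ((distance between roll1 and bay0 below 0.007 m and angle between the y axis of roll1 and the y axis of rack, either way round below 0.06 rad) or (distance between roll1 and bay1 below 0.007 m and angle between the y axis of roll1 and the y axis of rack, either way round below 0.06 rad) or (distance between roll1 and bay2 below 0.007 m and angle between the y axis of roll1 and the y axis of rack, either way round below 0.06 rad)) and ((distance between roll2 and bay0 below 0.007 m and angle between the y axis of roll2 and the y axis of rack, either way round below 0.06 rad) or (distance between roll2 and bay1 below 0.007 m and angle between the y axis of roll2 and the y axis of rack, either way round below 0.06 rad) or (distance between roll2 and bay2 below 0.007 m and angle between the y axis of roll2 and the y axis of rack, either way round below 0.06 rad)) and contact force between the fingers and anything else below 0.5 N), for 0.3 s.
4. the keeper is slid shut (within 6 mm) (value of joint keeper below 0.006 m), for 0.2 s.
At the end, for the whole second after the job is handed in: Every roll present is seated in a bay (middle within 7 mm of a bay's point, axis within 0.06 rad), the keeper is shut within 6 mm, the pin is down in its bore (within 9 mm across, 4 mm in height, tilt under 0.12 rad), and all is at rest (((distance between roll0 and bay0 below 0.007 m and angle between the y axis of roll0 and the y axis of rack, either way round below 0.06 rad) or (distance between roll0 and bay1 below 0.007 m and angle between the y axis of roll0 and the y axis of rack, either way round below 0.06 rad) or (distance between roll0 and bay2 below 0.007 m and angle between the y axis of roll0 and the y axis of rack, either way round below 0.06 rad)) and ((distance between roll1 and bay0 below 0.007 m and angle between the y axis of roll1 and the y axis of rack, either way round below 0.06 rad) or (distance between roll1 and bay1 below 0.007 m and angle between the y axis of roll1 and the y axis of rack, either way round below 0.06 rad) or (distance between roll1 and bay2 below 0.007 m and angle between the y axis of roll1 and the y axis of rack, either way round below 0.06 rad)) and ((distance between roll2 and bay0 below 0.007 m and angle between the y axis of roll2 and the y axis of rack, either way round below 0.06 rad) or (distance between roll2 and bay1 below 0.007 m and angle between the y axis of roll2 and the y axis of rack, either way round below 0.06 rad) or (distance between roll2 and bay2 below 0.007 m and angle between the y axis of roll2 and the y axis of rack, either way round below 0.06 rad)) and value of joint keeper below 0.006 m and horizontal distance between pin and bore below 0.009 m and z of pin in the frame of bore between -0.004 and 0.004 m and angle between pin's own z axis and vertical below 0.12 rad and linear speed of each of roll0, roll1, roll2, pin below 0.03 m/s); the robot touches nothing.
It fails at once if the flask is moved more than 25 mm or tipped (distance of flask from where it was at the start of the episode above 0.025 m or angle between flask's own z axis and vertical above 0.3 rad).
It fails at once if the soap is moved more than 25 mm or tipped (distance of soap from where it was at the start of the episode above 0.025 m or angle between soap's own z axis and vertical above 0.3 rad).
It fails at once if the swabs is moved more than 25 mm or tipped (distance of swabs from where it was at the start of the episode above 0.025 m or angle between swabs's own z axis and vertical above 0.3 rad).
Of roll0, roll1, roll2 only 2 to 3 are there at a start; the rules pass over those that are not, and their reading is None.
At some moment in a run one of roll0, roll1, roll2 may be knocked a few centimetres aside while the robot is not near it.
It also fails if it takes over 210 s, if anything falls off the work surface, if the arm or the gripper's body presses on something with over 40 N, if the wrist force passes 120 N, or if a joint passes its speed limit or range.

ROBOT

A 7-joint arm with a two-finger parallel gripper is mounted at the origin on the work surface. World frame = base frame: x ahead of the robot, y to its left, z up, the work surface at z = 0. Lengths are in m, angles in rad, forces in N, time in s.
With the tool pointing down it reaches from about 0.425 to 0.925 m from the base axis. Payload 6.8 kg.
Tool frame: the origin (TCP) lies at the very end of the fingers, on their centre line; the grasp point (between the pads) lies 19 mm behind it; x points along the fingers, y is the direction in which the jaws open and shut, and the axes are right-handed (so a half turn about x gives the same grasp; the last joint's range is limited). The gripper opens to 88 mm and grips with 3 to 60 N. Pads are 20 mm wide; open, the fingers measure 115 mm over their backs; the gripper's body (75 mm by 178 mm) begins 61 mm behind the grasp point.
Start: joints at [1.184, 0.477, 0.022, 1.555, -0.011, 1.109, -0.083], TCP at [0.186, -0.649, 0.223] pointing down, gripper open.
Joint ranges: [-2.96, 2.96], [-0.34, 2.1], [-1.41, 1.46], [0.24, 2.44], [-1.37, 4.51], [0.17, 1.92], [-2.96, 2.96]. Speed limits (rad/s): [2.39, 2.39, 3.14, 3.14, 3.14, 3.14, 3.14].

INTERFACE

Orientations are given as a unit quaternion [x, y, z, w].
In Python, from station import r gives the robot as it stands.
- The arm moves only by the tool apply_moves, never from a script. Its argument "plan" is one flat list of numbers, 7 for each row, row after row: the opening, from -1 (shut) to 1 (fully open), then the shift along the tool's x, y, z in m, then the turn, a rotation vector about the tool's x, y, z in degrees. In form: [gripper, tx, ty, tz, ax, ay, az, gripper, tx, ty, tz, ax, ay, az, ...]. A call has 1 to 20 rows; each row is the pose to reach, as a shift and turn from the pose commanded when the call began, along the tool's axes at that moment; what a row does not reach only later rows make up. A row lasts 1/10 s, in which the tool goes at most 50 mm and 8.59 degrees, less where a joint would pass 70% of its speed; a pose out of reach is approached as far as the arm can. A call with a gripper value outside its range is refused whole. The fingers move at their own pace and stop on an object; the grip force is fixed at half the most. Time passes only in rows, so rows that repeat a pose let the fingers close. It gives the time, the measured TCP pose, the force and the opening at its end, in the units of the state.
- r.observe(): the state, without advancing time (a new reading comes with each control period).
- r.camera(name): name is "side" or "top"; returns a dict with "image" (420x560x3 uint8, blue, green, red), "intrinsics" (3x3 intrinsics, pixels), "D" ([k1, k2, p1, p2, k3] as OpenCV has them; the pictures are not rectified), "camera_from_world" (4x4, takes a point from world to camera coordinates). Camera axes: x right, y up, looking along -z (the intrinsics and any distortion apply to the point x, -y, -z); pixel columns grow to the right and rows downward; lengths in m; the calibration is good to about 2 mm. A picture is of the moment at which its call begins. There is no depth.
- r.job_done(): hands the job in, once; it reports no verdict.
Trained networks look in a picture, given as the dict that the camera call returned (one of the last four; its "shot" number tells which), for a name from the list of things; names that differ only in an ending like _2 or _b are one class to them, and where a whole thing is asked for, a point or a joint stands for the part that bears it (a point fixed in the world has none). Each returns a list of dicts, best first, with "score" (0 to 1); they miss things now and then, are a little off and sometimes report something else, mostly with a low value. They report only what shows in the picture. A call takes as long as a camera call.
- r.recognise(picture, name): "box" ([left, top, right, bottom] as shares, 0 to 1, of the picture: columns of its width, rows of its height, round what is visible of it).
- r.masks_of(picture, name): "mask" (420x560 bool, what is visible of it) and "box" ([left, top, right, bottom] as shares, 0 to 1, of the picture: columns of its width, rows of its height, round what is visible of it).
- r.tip_of(picture, name): "point" ([column, row] as shares, 0 to 1, of the picture: columns of its width, rows of its height: a listed point, or the origin of a listed thing).
The state is a dict: "t": time; "joints": joint angles; "qvel": joint speeds; "joint_efforts": joint torques, N m; "tool_pos": TCP position; "tool_rot": TCP orientation; "ft_force": force on the tool from outside, world axes, zero at the start; "torque": the same for the moment, N m; "width": finger opening in m.
Only numpy, scipy, OpenCV 4.12 (cv2) and the standard library are available. Lean on these libraries where they do the work, as an engineer would, in place of code of your own. Each camera call takes 0.05 s, during which the arm holds its last target.

## Working session

There is one attempt and no reset: what is moved stays moved. The work goes in short steps, Python scripts to look and compute and a tool call to move; the robot and the scene stay as the last step left them, time stands still between calls to the robot, and variables do not carry over. Pictures are saved under pics/ and viewed, and the job is handed in when it is done.

Besides the shell and the picture viewer there is one more tool, called in YAML: its name, and indented under it one key for each argument. apply_moves: Moves the arm, as the interface text tells. Its arguments: {"type":"object","properties":{"plan":{"type":"array"}},"required":["plan"]}

```bash
ls; mkdir -p pics; python3 - <<'E'
from station import r
import cv2
print(r.observe())
for n in("top","side"):
    p=r.camera(n); cv2.imwrite(f"pics/{n}0.png",p["image"])
    print(n,p["intrinsics"],p["D"],p["camera_from_world"],p["shot"])
E
```

```text
pics
{'t': 0.0, 'joints': array([ 1.18388354,  0.47777929,  0.02236529,  1.55639921, -0.01147487,
        1.10929898, -0.08308996]), 'qvel': array([ 0.0008428 ,  0.00027258, -0.00068183,  0.00087149,  0.00028163,
       -0.0005439 ,  0.00076375]), 'joint_efforts': array([ 9.01045805e-04, -5.82857037e+01,  1.53575812e+00, -2.72605437e+01,
       -5.41810237e-02,  1.72182539e-02,  1.71527736e-04]), 'tool_pos': array([ 0.18557555, -0.64838865,  0.22171824]), 'tool_rot': array([-0.70010249, -0.09886769,  0.70038872, -0.09765918]), 'ft_force': array([ 0.25939508,  0.32231082, -0.26505812]), 'torque': array([ 0.02480206,  0.06616203, -0.02531396]), 'width': 0.08751114972077978}
top [[436.47301147   0.         276.83107306]
 [  0.         436.47301147 204.08769269]
 [  0.           0.           1.        ]] [-0.10059023  0.          0.          0.          0.        ] [[ 0.01418001 -0.99988969  0.00441877 -0.08342463]
 [ 0.98766144  0.01469561  0.1559132  -0.57069225]
 [-0.15596094  0.0021534   0.98776088 -1.24274322]
 [ 0.          0.          0.          1.        ]] 1
side [[468.04287869   0.         279.28566533]
 [  0.         468.04287869 216.09988476]
 [  0.           0.           1.        ]] [-0.06782793  0.          0.          0.          0.        ] [[ 0.93848174 -0.34465461 -0.02156897 -0.54929564]
 [ 0.25330369  0.64459389  0.72134317 -0.17609192]
 [-0.23471102 -0.68243089  0.69224188 -1.19436   ]
 [ 0.          0.          0.          1.        ]] 2
```

View pics/top0.png

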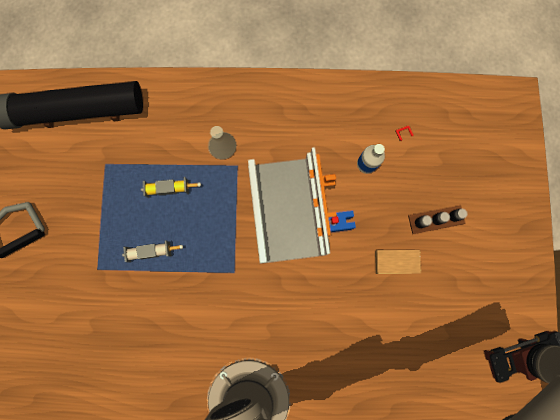

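View pics/side0.png

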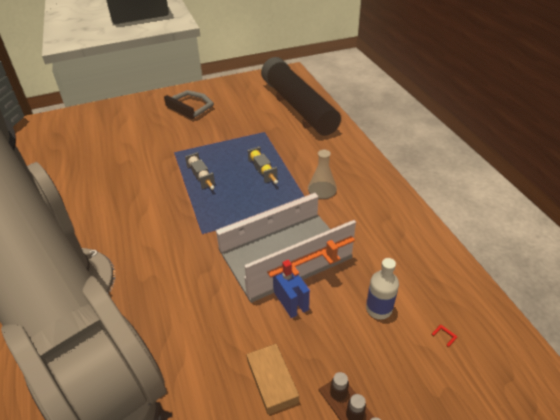

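```bash
cat > h.py <<'E'
from station import r
import numpy as np, cv2
from scipy.optimize import least_squares
from scipy.spatial.transform import Rotation as R
def proj(p,X):
    X=np.atleast_2d(X); M=np.array(p["camera_from_world"]); c=X@M[:3,:3].T+M[:3,3]
    c=c*[1,-1,-1]
    return cv2.projectPoints(c.reshape(-1,1,3),np.zeros(3),np.zeros(3),np.array(p["intrinsics"]),np.array(p["D"]))[0].reshape(-1,2)
def ray(p,uv):
    M=np.array(p["camera_from_world"])
    n=cv2.undistortPoints(np.array(uv,float).reshape(1,1,2),np.array(p["intrinsics"]),np.array(p["D"])).ravel()
    d=M[:3,:3].T@np.array([n[0],-n[1],-1.]); o=-M[:3,:3].T@M[:3,3]
    return o,d
def atz(p,uv,z):
    o,d=ray(p,uv); return o+d*(z-o[2])/d[2]
def tri(obs):
    A=np.zeros((3,3));b=np.zeros(3)
    for p,uv in obs:
        o,d=ray(p,uv); d=d/np.linalg.norm(d); P=np.eye(3)-np.outer(d,d); A+=P;b+=P@o
    X=np.linalg.solve(A,b)
    return X,[np.linalg.norm(proj(p,X)[0]-uv) for p,uv in obs]
def px(t): return np.array(t["point"])*[560,420]
E
python3 - <<'E'
from h import *
T=r.camera("top");S=r.camera("side")
for n in "rack head socket bay0 bay1 bay2 keeper_grip pin bore notch roll0 roll1 roll2 flask soap swabs".split():
    a=r.tip_of(T,n)[:2];b=r.tip_of(S,n)[:2]
    f=lambda l:[(px(t).round(1).tolist(),round(t["score"],2)) for t in l]
    print(n,f(a),f(b),end=" ")
    if a and b: X,e=tri([(T,px(a[0])),(S,px(b[0]))]);print(X.round(4),np.round(e,1))
    else:print()
E
```

```text
rack [([282.9, 208.5], 0.78)] [([321.4, 190.5], 0.69), ([283.2, 254.0], 0.59)] [ 0.5928 -0.1098  0.2069] [23.2 25.4]
head [([349.2, 222.1], 0.69), ([320.8, 199.1], 0.58)] [([302.3, 244.9], 0.71), ([282.2, 233.7], 0.22)] [ 0.5225 -0.2663  0.2081] [8.1 9.8]
socket [([259.0, 209.4], 0.85), ([218.9, 144.7], 0.36)] [([267.0, 220.3], 0.55)] [ 0.5482 -0.0226  0.0578] [1.8 1.9]
bay0 [([285.9, 235.0], 0.93), ([280.4, 179.3], 0.9)] [([281.4, 231.2], 0.95), ([251.8, 248.5], 0.74)] [ 0.5128 -0.1107  0.1026] [13.5 15.2]
bay1 [([285.9, 235.0], 0.93), ([280.4, 179.3], 0.9)] [([281.4, 231.2], 0.95), ([251.8, 248.5], 0.74)] [ 0.5128 -0.1107  0.1026] [13.5 15.2]
bay2 [([285.9, 235.0], 0.93), ([280.4, 179.3], 0.9)] [([281.4, 231.2], 0.95), ([251.8, 248.5], 0.74)] [ 0.5128 -0.1107  0.1026] [13.5 15.2]
keeper_grip [([333.7, 179.4], 0.81), ([283.3, 206.5], 0.17)] [([330.0, 252.0], 0.8), ([320.2, 192.5], 0.17)] [ 0.6317 -0.2339  0.1146] [0.7 0.9]
pin [([332.8, 220.1], 0.63), ([287.0, 235.5], 0.47)] [([287.3, 275.0], 0.61)] [ 0.5216 -0.2356  0.0795] [0.3 0.4]
bore [([337.0, 219.5], 0.86)] [([288.8, 273.7], 
[... 191 characters left out ...]
([261.4, 164.6], 0.74), ([282.4, 251.4], 0.7)] [0.6306 0.2722 0.0137] [2.2 2.1]
roll1 [([164.0, 182.9], 0.91), ([146.0, 250.8], 0.79)] [([261.4, 164.6], 0.74), ([282.4, 251.4], 0.7)] [0.6306 0.2722 0.0137] [2.2 2.1]
roll2 [([164.0, 182.9], 0.91), ([146.0, 250.8], 0.79)] [([261.4, 164.6], 0.74), ([282.4, 251.4], 0.7)] [0.6306 0.2722 0.0137] [2.2 2.1]
flask [([220.5, 145.2], 0.77)] [([321.4, 189.3], 0.73)] [ 0.7628  0.1042 -0.0017] [0.2 0.2]
soap [([363.3, 165.3], 0.84)] [([308.2, 225.1], 0.71), ([379.2, 309.6], 0.58)] [ 0.5929 -0.2781  0.2788] [16.8 20. ]
swabs [([397.4, 264.2], 0.78), ([257.1, 209.6], 0.47)] [([273.6, 380.0], 0.59), ([269.2, 222.9], 0.48)] [ 0.4057 -0.4396  0.0124] [1.8 2.6]
```

```bash
python3 - <<'E'
from h import *
a=cv2.imread("pics/top0.png")[140:275,235:370]; cv2.imwrite("pics/c1.png",cv2.resize(a,(594,594),interpolation=cv2.INTER_CUBIC)) # 4.4x
a=cv2.imread("pics/side0.png")[185:325,210:370]; cv2.imwrite("pics/c2.png",cv2.resize(a,None,fx=4,fy=4,interpolation=cv2.INTER_CUBIC)) # 4x
E
```

```text
(no output)
```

View pics/c1.png

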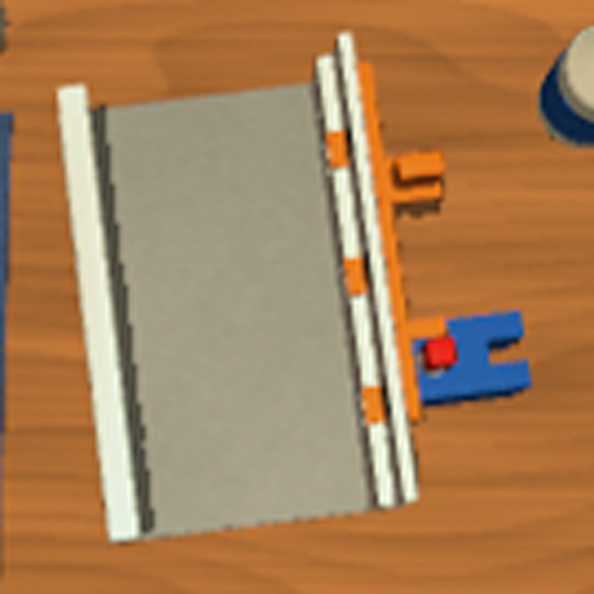

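View pics/c2.png

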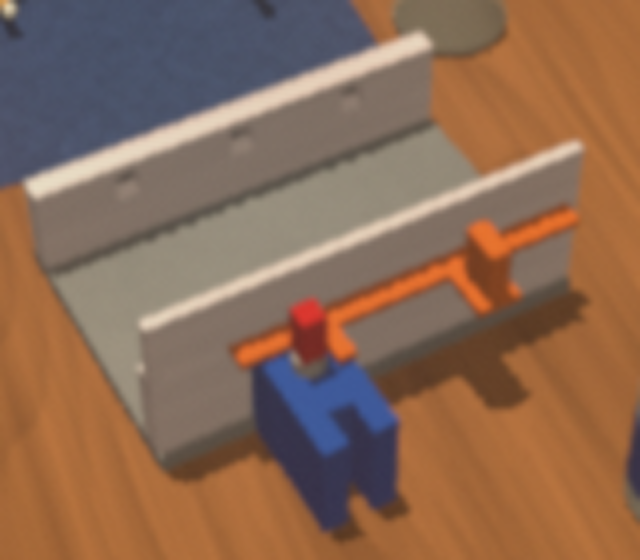

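```bash
cat > rackfit.py <<'E'
from h import *
def W(q,P):
    c,s=np.cos(q[2]),np.sin(q[2]); P=np.atleast_2d(P)
    return np.c_[q[0]+c*P[:,0]-s*P[:,1], q[1]+s*P[:,0]+c*P[:,1], P[:,2]]
E
python3 - <<'E'
from rackfit import *
T=r.camera("top");S=r.camera("side")
t=lambda u,v:(u/4.4+235,v/4.4+140)
s=lambda u,v:(u/4+210,v/4+185)
obs=[(T,t(346,34),(.15,-.088,.13)),(T,t(409,500),(-.15,-.088,.13)),(T,t(88,88),(.15,.078,.08)),(T,t(137,537),(-.15,.078,.08)),
(S,s(127,184),(-.085,.078,.063)),(S,s(241,141),(0,.078,.063)),(S,s(350,97),(.085,.078,.063)),
(S,s(148,324),(-.15,-.088,.13)),(S,s(575,147),(.15,-.088,.13)),(S,s(45,268),(-.15,.078,.012)),(S,s(433,122),(.15,.078,.012))]
def f(q): return np.concatenate([(proj(p,W(q,P))[0]-uv) for p,uv,P in obs])
k=least_squares(f,[.54,-.11,.14],loss="soft_l1"); q=k.x
print(q,np.degrees(q[2])); print(f(q).reshape(-1,2).round(1))
np.save("rack.npy",q)
inv=lambda X:W([0,0,-q[2]],[[X[0]-q[0],X[1]-q[1],X[2]]])[0].round(4)
for n,X in dict(kg=[.6317,-.2339,.1146],pin=[.5216,-.2356,.0795],bore=[.5216,-.2455,.0955],notch=[.5225,-.2809,.0763]).items(): print(n,inv(X))
# blue block corners in top
for n,(u,v),z in [("notchinner",(487,355),.078),("notch tipR",(523,343),.078),("tipL",(527,362),.078),("cornerR",(519,314),.078),("cornerL",(529,387),.078),("pinhead",(441,351),.126),("handle",(419,166),.128)]: print(n,inv(atz(T,t(u,v),z)))
E
```

```text
[ 0.56070812 -0.10747281  0.13235995] 7.5836666882955335
[[-0.5 -0.1]
 [-0.4  0.3]
 [ 0.3 -1.2]
 [ 1.  -0.3]
 [-0.  -0. ]
 [ 0.2 -0.2]
 [ 0.5  0.3]
 [-3.3  0.2]
 [ 0.4 -0.6]
 [-0.2  0.8]
 [-0.6 -0.4]]
kg [ 0.0537 -0.1347  0.1146]
pin [-0.0557 -0.1218  0.0795]
bore [-0.057  -0.1317  0.0955]
notch [-0.0608 -0.1669  0.0763]
notchinner [-0.0608 -0.1589  0.078 ]
notch tipR [-0.0558 -0.1835  0.078 ]
tipL [-0.0685 -0.1843  0.078 ]
cornerR [-0.0366 -0.1837  0.078 ]
cornerL [-0.0848 -0.1833  0.078 ]
pinhead [-0.0596 -0.1221  0.126 ]
handle [ 0.0588 -0.1243  0.128 ]
```

```bash
cat > rolls.py <<'E'
from h import *
import sys
def run(tag,z=.023):
    T=r.camera("top");S=r.camera("side")
    cv2.imwrite(f"pics/{tag}_t.png",T["image"]);cv2.imwrite(f"pics/{tag}_s.png",S["image"])
    for n in ("roll0","roll1","roll2"):
        for nm,p in(("T",T),("S",S)):
            for m in r.masks_of(p,n)[:3]:
                ys,xs=np.nonzero(m["mask"])
                P=np.array([atz(p,(u,v),z)[:2] for u,v in zip(xs,ys)])
                c=P.mean(0); w,V=np.linalg.eigh(np.cov((P-c).T)); d=V[:,1]*(-np.sign(V[1,1])); t=(P-c)@d
                col=p["image"][m["mask"]].mean(0)
                print(n,nm,round(m["score"],2),len(xs),"c",c.round(4),"mid",(c+d*((t.max()+t.min())/2)).round(4),"len",round(np.ptp(t),3),"yaw",round(np.degrees(np.arctan2(d[0],-d[1])),1),"bgr",col.round())
        for nm,p in(("T",T),("S",S)):
            print("   tip",nm,[(px(k).round(1).tolist(),atz(p,px(k),z)[:2].round(4).tolist(),round(k["score"],2)) for k in r.tip_of(p,n)[:3]])
        break
if __name__=="__main__": run(sys.argv[1])
E
python3 rolls.py r1
python3 - <<'E'
from h import *
a=cv2.imread("pics/r1_t.png")[165:275,115:215]; cv2.imwrite("pics/c3.png",cv2.resize(a,None,fx=5,fy=5,interpolation=cv2.INTER_CUBIC))
a=cv2.imread("pics/r1_s.png")[140:200,180:290]; cv2.imwrite("pics/c4.png",cv2.resize(a,None,fx=6,fy=6,interpolation=cv2.INTER_CUBIC))
print(R.from_quat(r.observe()["tool_rot"]).as_matrix().round(3))
E
```

```text
roll0 T 0.86 735 c [0.6222 0.2569] mid [0.6231 0.2485] len 0.182 yaw 6.0 bgr [ 74. 136. 147.]
roll0 T 0.73 723 c [0.4284 0.306 ] mid [0.4302 0.2939] len 0.181 yaw 8.3 bgr [113. 140. 150.]
roll0 S 0.91 551 c [0.6243 0.2574] mid [0.6242 0.2594] len 0.198 yaw 2.6 bgr [ 76. 112. 126.]
   tip T [([143.3, 250.8], [0.4286, 0.3206], 0.79), ([164.0, 184.7], [0.6298, 0.2686], 0.77), ([286.0, 232.8], [0.4893, -0.1036], 0.45)]
   tip S [([197.5, 170.3], [0.4213, 0.3083], 0.68), ([266.7, 166.2], [0.6334, 0.246], 0.58)]
[[ 0.     0.275 -0.961]
 [-0.    -0.961 -0.275]
 [-1.     0.    -0.   ]]
```

View pics/c3.png

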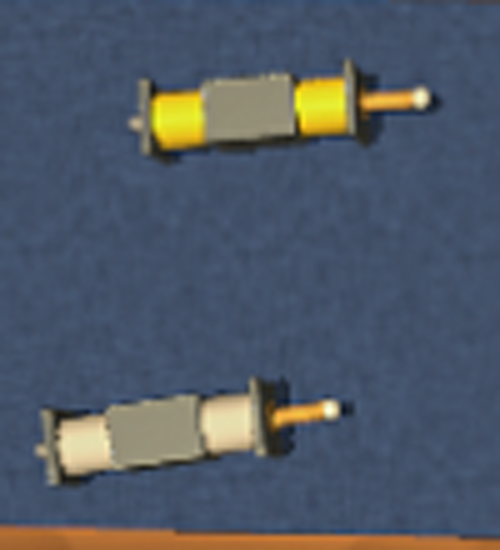

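View pics/c4.png

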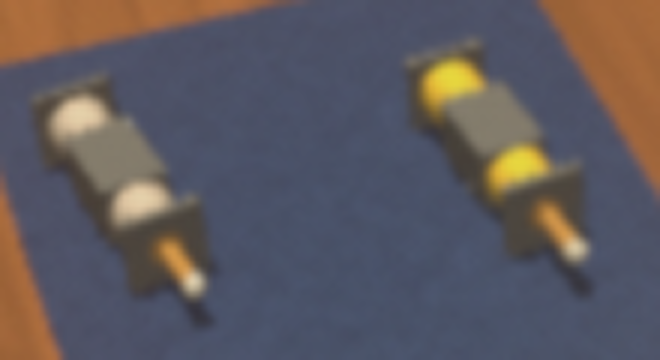

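```bash
python3 - <<'E'
from rackfit import *
T=r.camera("top");S=r.camera("side")
t=lambda u,v:(u/5+115,v/5+165)
s=lambda u,v:(u/6+180,v/6+140)
for nm,ct,cs,tt,ts,st in (("Y",(249,108),(492,117),(421,97),(576,250),(133,124)),("W",(154,432),(117,155),(331,409),(193,283),(40,450))):
    X,e=tri([(T,t(*ct)),(S,s(*cs))]); Y,e2=tri([(T,t(*tt)),(S,s(*ts))])
    B=atz(T,t(*tt),.023);A=atz(T,t(*st),.023); d=A-B
    print(nm,"clip",X.round(4),np.round(e,1),"top@42",atz(T,t(*ct),.042).round(4),"side",atz(S,s(*cs),.042).round(4),"tip",Y.round(4),e2,"len",np.linalg.norm(d),"yaw",np.degrees(np.arctan2(-d[0],d[1])),"mid from tip", (B+d/np.linalg.norm(d)*.105).round(4))
E
```

```text
Y clip [0.6218 0.2606 0.0423] [0.5 0.5] top@42 [0.6203 0.2609 0.042 ] side [0.6234 0.261  0.042 ] tip [0.633  0.1605 0.0245] [np.float64(0.3512876175844095), np.float64(0.3466410457657846)] len 0.17700349957451447 yaw 6.165442155398159 mid from tip [0.6209 0.2653 0.023 ]
W clip [0.4281 0.308  0.0389] [0.6 0.6] top@42 [0.4261 0.3072 0.042 ] side [0.4294 0.3036 0.042 ] tip [0.4433 0.2062 0.0259] [np.float64(0.2645943111378245), np.float64(0.25806567293765936)] len 0.1768916802310922 yaw 9.105147126736867 mid from tip [0.4261 0.3107 0.023 ]
```

```bash
python3 - <<'E'
from rackfit import *
T=r.camera("top");S=r.camera("side")
t=lambda u,v:(u/4.4+235,v/4.4+140)
s=lambda u,v:(u/4+210,v/4+185)
def O(h): return [(T,t(346,34),(.15,h,.13)),(T,t(409,500),(-.15,h,.13)),(T,t(88,88),(.15,.078,.08)),(T,t(137,537),(-.15,.078,.08)),
(S,s(127,184),(-.085,.078,.063)),(S,s(241,141),(0,.078,.063)),(S,s(350,97),(.085,.078,.063)),
(S,s(148,324),(-.15,h,.13)),(S,s(575,147),(.15,h,.13)),(S,s(45,268),(-.15,.078,.012)),(S,s(433,122),(.15,.078,.012))]
def f(q): return np.concatenate([(proj(p,W(q,P))[0]-uv) for p,uv,P in O(q[3])])
k=least_squares(f,[.54,-.11,.14,-.09],loss="soft_l1",x_scale=.1); q=k.x
print(q,np.degrees(q[2])); print(f(q).reshape(-1,2).round(1))
np.save("rack.npy",q[:3])
inv=lambda X:W([0,0,-q[2]],[[X[0]-q[0],X[1]-q[1],X[2]]])[0].round(4)
for n,(u,v),z in [("notchinner",(487,355),.078),("notch tipR",(523,343),.078),("tipL",(527,362),.078),("cornerR",(519,314),.078),("cornerL",(529,387),.078),("pinhead",(441,351),.126),("handle",(419,166),.128),("tooth",(339,148),.086),("t",(356,276),.086),("t",(374,405),.086)]: X=atz(T,t(u,v),z);print(n,X.round(4),inv(X))
print("sidepinhead",inv(atz(S,s(309,308),.126)),"handle",inv(atz(S,s(487,232),.128)))
print(proj(S,W(q,[[-.061,-.124,.126]])),s(309,308))
E
```

```text
[ 0.56068389 -0.10646526  0.13185065 -0.09022477] 7.554485524655054
[[-0.1 -0.2]
 [ 0.   0.2]
 [ 0.  -1.2]
 [ 0.6 -0.4]
 [-0.1 -0.3]
 [ 0.1 -0.4]
 [ 0.4  0.1]
 [-3.1  0.5]
 [ 0.7 -0.3]
 [-0.3  0.5]
 [-0.7 -0.6]]
notchinner [ 0.5214 -0.273   0.078 ] [-0.0608 -0.16    0.078 ]
notch tipR [ 0.5296 -0.2967  0.078 ] [-0.0558 -0.1845  0.078 ]
tipL [ 0.5172 -0.2992  0.078 ] [-0.0685 -0.1854  0.078 ]
cornerR [ 0.5487 -0.2944  0.078 ] [-0.0366 -0.1847  0.078 ]
cornerL [ 0.5008 -0.3003  0.078 ] [-0.0848 -0.1843  0.078 ]
pinhead [ 0.5177 -0.2364  0.126 ] [-0.0597 -0.1231  0.126 ]
handle [ 0.6354 -0.2229  0.128 ] [ 0.0588 -0.1253  0.128 ]
tooth [ 0.656  -0.1756  0.086 ] [ 0.0854 -0.081   0.086 ]
t [ 0.571  -0.1867  0.086 ] [-0.0004 -0.0809  0.086 ]
t [ 0.487  -0.1984  0.086 ] [-0.0851 -0.0815  0.086 ]
sidepinhead [-0.0561 -0.1226  0.126 ] handle [ 0.0633 -0.123   0.128 ]
[[285.66789561 263.20651014]] (287.25, 262.0)
```

```bash
cat > go.py <<'E'
# usage: go.py  x y z  (rack coords, TCP) [yawdeg world of tool y] ; w x y z for world
from rackfit import *
import sys
q=np.load("rack.npy")
def st():
    o=r.observe(); M=R.from_quat(o["tool_rot"]).as_matrix(); return o,M
def plan(X,yaw):
    o,M=st(); cur=np.arctan2(M[1,1],M[0,1]); da=np.degrees(yaw-cur); da=(da+180)%360-180
    print("target",np.round(X,4),"shift mm",(M.T@(X-o["tool_pos"])*1000).round(1),"ax",round(-da,2))
if __name__=="__main__":
    o,M=st(); c=W([0,0,-q[2]],[[o["tool_pos"][0]-q[0],o["tool_pos"][1]-q[1],o["tool_pos"][2]]])[0]
    print("t",round(o["t"],2),"world",o["tool_pos"].round(4),"rack",c.round(4),"w",round(o["width"],4),"F",o["ft_force"].round(1),"Xdown",M[:,0].round(3))
    a=sys.argv[1:]
    while a:
        k=a[0]; v=[float(e) for e in a[1:5]]; a=a[5:]
        X=W(q,[v[:3]])[0] if k=="r" else np.array(v[:3])
        plan(X,q[2]+np.radians(v[3]) if k=="r" else np.radians(v[3]))
E
python3 go.py r -.0595 -.123 .20 0 r -.0595 -.123 .092 0
python3 - <<'E'
from h import *
T=r.camera("top");S=r.camera("side")
print(atz(T,(378,150),.17),atz(S,(389,266),.17))
E
```

```text
t 2.4 world [ 0.1857 -0.649   0.2226] rack [-0.443  -0.4885  0.2226] w 0.0878 F [ 0.4 -0.2  0.7] Xdown [-0. -0. -1.]
target [ 0.5179 -0.2362  0.2   ] shift mm [  22.6 -305.4 -432.9] ax -81.58
target [ 0.5179 -0.2362  0.092 ] shift mm [ 130.6 -305.4 -432.9] ax -81.58
[ 0.7060069  -0.34947853  0.17      ] [ 0.70690714 -0.36043999  0.17      ]
```

apply_moves:
  plan: [0.3,0.0,-0.08,-0.12,-20,0,0,0.3,0.01,-0.16,-0.23,-44,0,0,0.3,0.02,-0.24,-0.34,-62,0,0,0.3,0.0226,-0.3054,-0.4329,-81.58,0,0,0.3,0.0226,-0.3054,-0.4329,-81.58,0,0,0.3,0.0226,-0.3054,-0.4329,-81.58,0,0,0.3,0.0226,-0.3054,-0.4329,-81.58,0,0,0.3,0.0226,-0.3054,-0.4329,-81.58,0,0,0.3,0.0226,-0.3054,-0.4329,-81.58,0,0,0.3,0.0226,-0.3054,-0.4329,-81.58,0,0,0.3,0.0226,-0.3054,-0.4329,-81.58,0,0,0.3,0.0226,-0.3054,-0.4329,-81.58,0,0,0.3,0.0226,-0.3054,-0.4329,-81.58,0,0,0.3,0.0226,-0.3054,-0.4329,-81.58,0,0,0.3,0.0226,-0.3054,-0.4329,-81.58,0,0]

```text
t: 4.0
tool_pos: [0.517, -0.238, 0.2001]
tool_rot: [0.466, 0.531, -0.467, 0.531]
ft_force: [-0.3, -0.1, -0.2]
width: 0.0569
```

```bash
python3 go.py r -.0595 -.123 .20 0 r -.0595 -.123 .092 0
python3 - <<'E'
from h import *
for n in("top","side"):
    p=r.camera(n); cv2.imwrite(f"pics/{n}1.png",p["image"])
a=cv2.imread("pics/top1.png")[140:290,235:405]; b=cv2.imread("pics/side1.png")[150:330,200:380]
cv2.imwrite("pics/d1.png",np.hstack([cv2.resize(a,(453,400)),cv2.resize(b,(347,400))]))
E
```

```text
t 4.0 world [ 0.517  -0.238   0.2001] rack [-0.0606 -0.1246  0.2001] w 0.0569 F [-0.3 -0.1 -0.2] Xdown [-0.    -0.001 -1.   ]
target [ 0.5179 -0.2362  0.2   ] shift mm [ 0.1  1.1 -1.6] ax -0.17
target [ 0.5179 -0.2362  0.092 ] shift mm [108.1   1.2  -1.7] ax -0.17
```

View pics/d1.png

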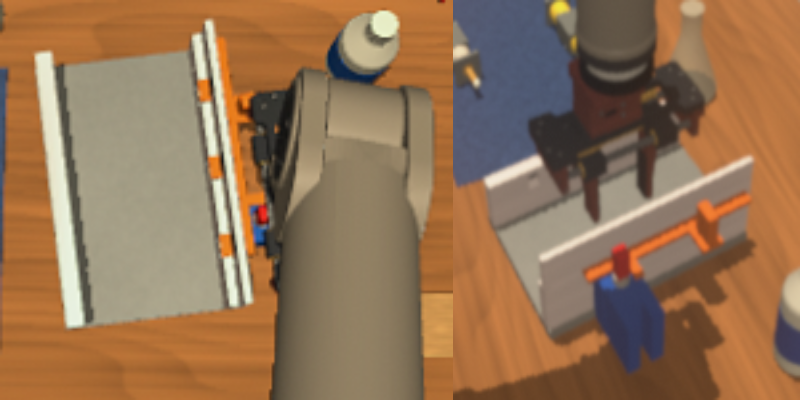

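```bash
python3 - <<'E'
from h import *
S=r.camera("side");o=r.observe();M=R.from_quat(o["tool_rot"]).as_matrix()
for s in(-1,1):print(proj(S,o["tool_pos"]+M[:,1]*s*(o["width"]/2+.006)))
a=S["image"][190:270,250:330];cv2.imwrite("pics/d2.png",cv2.resize(a,None,fx=7,fy=7,interpolation=cv2.INTER_CUBIC))
E
```

```text
[[271.41202621 246.45834184]]
[[299.45291943 235.27696005]]
```

View pics/d2.png

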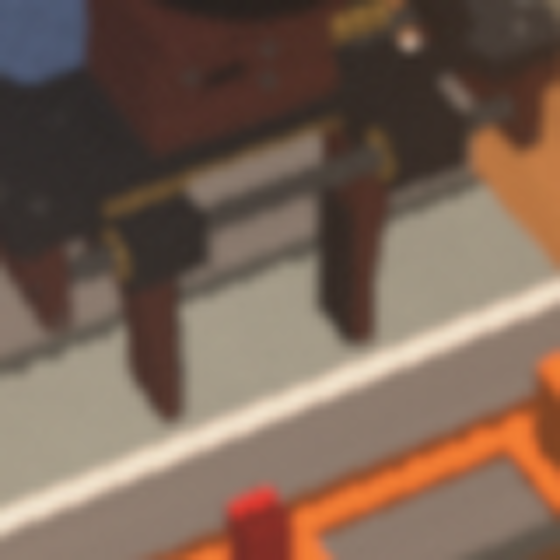

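apply_moves:
  plan: [0.3,0.04,0.0012,-0.0017,0,0,0,0.3,0.075,0.0012,-0.0017,0,0,0,0.3,0.1,0.0012,-0.0017,0,0,0,0.3,0.108,0.0012,-0.0017,0,0,0,0.3,0.108,0.0012,-0.0017,0,0,0,0.3,0.108,0.0012,-0.0017,0,0,0]

```text
t: 4.75
tool_pos: [0.5197, -0.2348, 0.0933]
tool_rot: [0.466, 0.531, -0.466, 0.532]
ft_force: [-0.6, 0.3, 0.5]
width: 0.0571
```

```bash
python3 go.py r -.0595 -.123 .092 0
python3 - <<'E'
from h import *
S=r.camera("side")
a=S["image"][200:300,240:340];cv2.imwrite("pics/d3.png",cv2.resize(a,None,fx=6,fy=6,interpolation=cv2.INTER_CUBIC))
E
```

```text
t 4.75 world [ 0.5197 -0.2348  0.0933] rack [-0.0575 -0.1218  0.0933] w 0.0571 F [-0.6  0.3  0.5] Xdown [ 0.002 -0.001 -1.   ]
target [ 0.5179 -0.2362  0.092 ] shift mm [ 1.3 -2.   1.2] ax -0.02
```

View pics/d3.png

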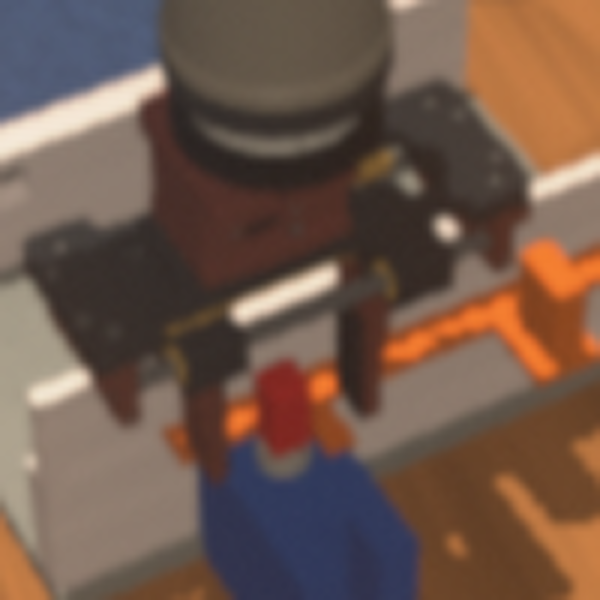

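apply_moves:
  plan: [-1,0,-0.001,0.001,0,0,0,-1,0,-0.001,0.001,0,0,0,-1,0,-0.001,0.001,0,0,0,-1,0,-0.001,0.001,0,0,0,-1,0,-0.001,0.001,0,0,0,-1,0,-0.001,0.001,0,0,0]

```text
t: 5.4
tool_pos: [0.5182, -0.2355, 0.0922]
tool_rot: [0.466, 0.532, -0.466, 0.532]
ft_force: [-0.0, 0.3, 0.3]
width: 0.0173
```

```bash
python3 go.py r -.0595 -.123 .16 0 
```

```text
t 5.4 world [ 0.5182 -0.2355  0.0922] rack [-0.0591 -0.1223  0.0922] w 0.0173 F [-0.   0.3  0.3] Xdown [ 0. -0. -1.]
target [ 0.5179 -0.2362  0.16  ] shift mm [-67.8  -0.4   0.7] ax 0.0
```

apply_moves:
  plan: [-1,-0.03,0,0,0,0,0,-1,-0.06,0,0,0,0,0,-1,-0.066,0,0,0,0,0,-1,-0.066,0,0,0,0,0,-1,-0.066,0,0.025,0,0,0,-1,-0.066,0,0.047,0,0,0,-1,-0.066,0,0.047,0,0,0,-1,-0.066,0,0.047,0,0,0,-1,-0.066,0,0.047,0,0,0]

```text
t: 6.3
tool_pos: [0.5237, -0.2806, 0.157]
tool_rot: [0.466, 0.533, -0.466, 0.531]
ft_force: [0.6, 0.4, -0.4]
width: 0.0177
```

```bash
python3 go.py r -.0595 -.1695 .09 0 
python3 - <<'E'
from h import *
S=r.camera("side")
a=S["image"][200:320,240:340];cv2.imwrite("pics/d4.png",cv2.resize(a,None,fx=5,fy=5,interpolation=cv2.INTER_CUBIC))
E
```

```text
t 6.3 world [ 0.5237 -0.2806  0.157 ] rack [-0.0595 -0.1678  0.157 ] w 0.0177 F [ 0.6  0.4 -0.4] Xdown [-0.002  0.001 -1.   ]
target [ 0.524  -0.2823  0.09  ] shift mm [67.   0.1  1.8] ax 0.07
```

View pics/d4.png

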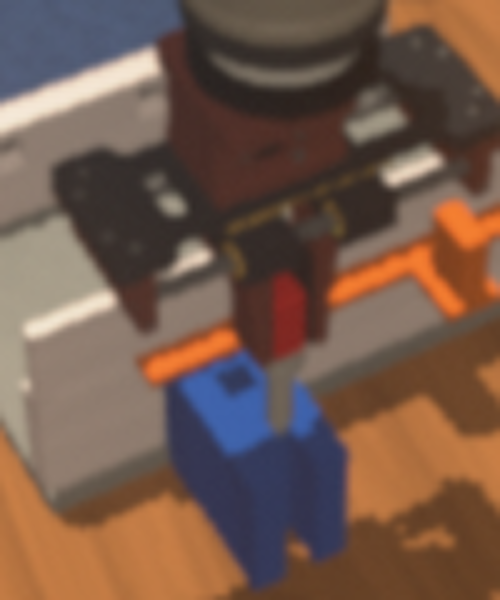

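apply_moves:
  plan: [-1,0.02,0,0.001,0,0,0,-1,0.035,0,0.001,0,0,0,-1,0.05,0,0.001,0,0,0,-1,0.06,0,0.001,0,0,0,-1,0.064,0,0.001,0,0,0,-1,0.064,0,0.001,0,0,0,-1,0.064,0,0.001,0,0,0]

```text
t: 7.05
tool_pos: [0.5244, -0.2831, 0.0943]
tool_rot: [0.466, 0.532, -0.466, 0.532]
ft_force: [0.4, 0.1, -0.4]
width: 0.0177
```

```bash
python3 go.py r -.0595 -.1695 .09 0 
python3 - <<'E'
from h import *
S=r.camera("side")
a=S["image"][200:320,240:340];cv2.imwrite("pics/d5.png",cv2.resize(a,None,fx=5,fy=5,interpolation=cv2.INTER_CUBIC))
E
```

```text
t 7.05 world [ 0.5244 -0.2831  0.0943] rack [-0.0592 -0.1703  0.0943] w 0.0177 F [ 0.4  0.1 -0.4] Xdown [-0. -0. -1.]
target [ 0.524  -0.2823  0.09  ] shift mm [ 4.3 -0.3 -0.8] ax -0.0
```

View pics/d5.png

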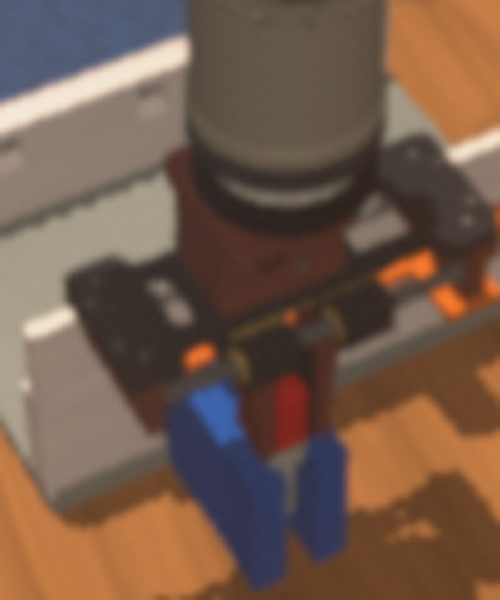

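apply_moves:
  plan: [-1,0.0015,0,0,0,0,0,-1,0.0015,0,0,0,0,0,0.3,0.0015,0,0,0,0,0,0.3,0.0015,0,0,0,0,0,0.3,0.0015,0,0,0,0,0,0.3,-0.02,0,0,0,0,0,0.3,-0.055,0,0,0,0,0,0.3,-0.1,0,0,0,0,0,0.3,-0.11,0,0,0,0,0]

```text
t: 8.0
tool_pos: [0.527, -0.2839, 0.2093]
tool_rot: [0.467, 0.529, -0.465, 0.535]
ft_force: [0.5, -0.0, 0.1]
width: 0.0573
```

```bash
python3 go.py r .0588 -.125 .16 0 
python3 - <<'E'
from h import *
S=r.camera("side")
a=S["image"][200:320,240:360];cv2.imwrite("pics/d6.png",cv2.resize(a,None,fx=5,fy=5,interpolation=cv2.INTER_CUBIC))
E
```

```text
t 8.0 world [ 0.527  -0.2839  0.2093] rack [-0.0568 -0.1714  0.2093] w 0.0573 F [ 0.5 -0.   0.1] Xdown [ 0.007 -0.003 -1.   ]
target [ 0.6354 -0.2226  0.16  ] shift mm [ 49.8 115.2 -46.7] ax -0.01
```

View pics/d6.png

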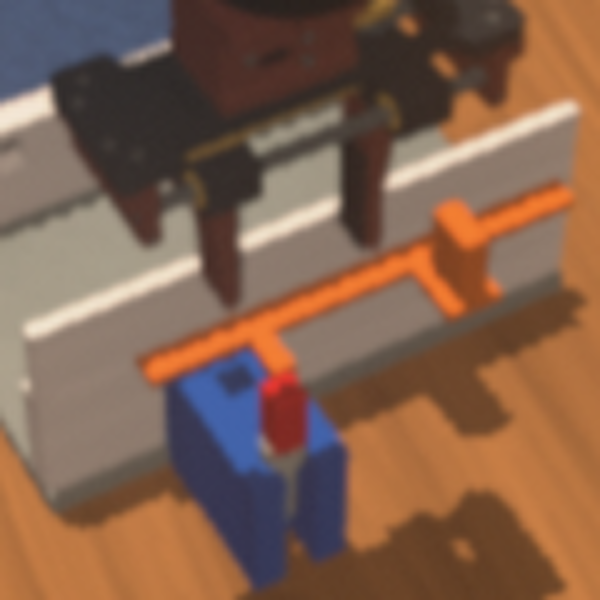

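apply_moves:
  plan: [0.3,0.0,0.04,-0.02,0,0,0,0.3,0.01,0.08,-0.04,0,0,0,0.3,0.02,0.1152,-0.0465,0,0,0,0.3,0.02,0.1152,-0.0465,0,0,0,0.3,0.02,0.1152,-0.0465,0,0,0]

```text
t: 8.55
tool_pos: [0.6317, -0.2212, 0.182]
tool_rot: [0.465, 0.533, -0.466, 0.531]
ft_force: [0.8, -0.3, -0.2]
width: 0.0571
```

```bash
python3 go.py r .0588 -.125 .096 0 
python3 - <<'E'
from h import *
S=r.camera("side")
print(S["shot"])
a=S["image"][180:300,260:380];cv2.imwrite("pics/d7.png",cv2.resize(a,None,fx=5,fy=5,interpolation=cv2.INTER_CUBIC))
E
```

```text
t 8.55 world [ 0.6317 -0.2212  0.182 ] rack [ 0.0553 -0.1231  0.182 ] w 0.0571 F [ 0.8 -0.3 -0.2] Xdown [-0.003  0.001 -1.   ]
target [ 0.6354 -0.2226  0.096 ] shift mm [86.   3.8  2. ] ax 0.07
22
```

View pics/d7.png

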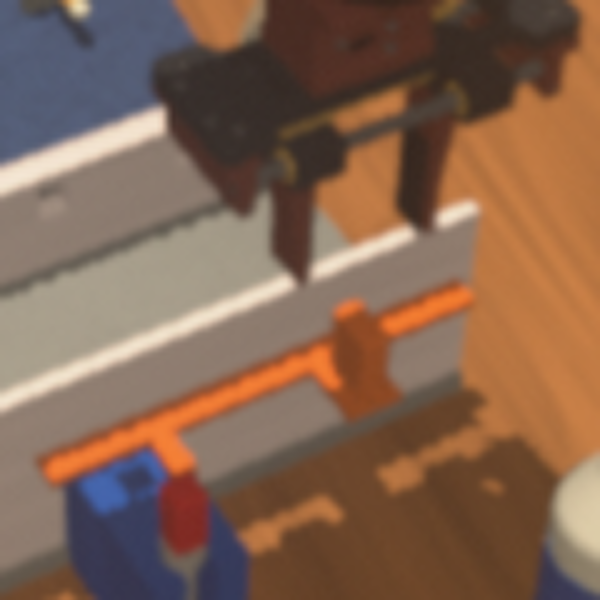

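apply_moves:
  plan: [0.3,0.03,0.003,0.002,0,0,0,0.3,0.06,0.003,0.002,0,0,0,0.3,0.08,0.003,0.002,0,0,0,0.3,0.084,0.003,0.002,0,0,0,0.3,0.084,0.003,0.002,0,0,0,0.3,0.084,0.003,0.002,0,0,0,-1,0.084,0.003,0.002,0,0,0,-1,0.084,0.003,0.002,0,0,0,-1,0.084,0.003,0.002,0,0,0,-1,0.084,0.003,0.002,0,0,0,-1,0.084,0.003,0.002,0,0,0]

```text
t: 9.7
tool_pos: [0.6359, -0.2234, 0.1002]
tool_rot: [0.466, 0.532, -0.466, 0.532]
ft_force: [2.1, 0.9, -0.3]
width: 0.0208
```

```bash
python3 go.py r .0168 -.125 .096 0 
```

```text
t 9.7 world [ 0.6359 -0.2234  0.1002] rack [ 0.0592 -0.1258  0.1002] w 0.0208 F [ 2.1  0.9 -0.3] Xdown [ 0.001 -0.    -1.   ]
target [ 0.5938 -0.2282  0.096 ] shift mm [  4.2 -42.4  -0.8] ax 0.0
```

apply_moves:
  plan: [-1,0,0,0,0,0,0,-1,0,0,0,0,0,0,-1,0,-0.01,0,0,0,0,-1,0,-0.02,0,0,0,0,-1,0,-0.03,0,0,0,0,-1,0,-0.038,0,0,0,0,-1,0,-0.042,0,0,0,0,-1,0,-0.042,0,0,0,0,-1,0,-0.042,0,0,0,0,-1,0,-0.042,0,0,0,0]

```text
t: 10.7
tool_pos: [0.5976, -0.2288, 0.1004]
tool_rot: [0.468, 0.53, -0.464, 0.534]
ft_force: [16.1, -2.3, -10.3]
width: 0.0161
```

```bash
python3 go.py r .0168 -.125 .096 0 
python3 - <<'E'
from h import *
S=r.camera("side")
a=S["image"][180:320,230:380];cv2.imwrite("pics/d8.png",cv2.resize(a,None,fx=4,fy=4,interpolation=cv2.INTER_CUBIC))
E
```

```text
t 10.7 world [ 0.5976 -0.2288  0.1004] rack [ 0.0205 -0.1261  0.1004] w 0.0161 F [ 16.1  -2.3 -10.3] Xdown [ 0.008  0.    -1.   ]
target [ 0.5938 -0.2282  0.096 ] shift mm [ 4.3 -3.7 -1.1] ax 0.03
```

View pics/d8.png

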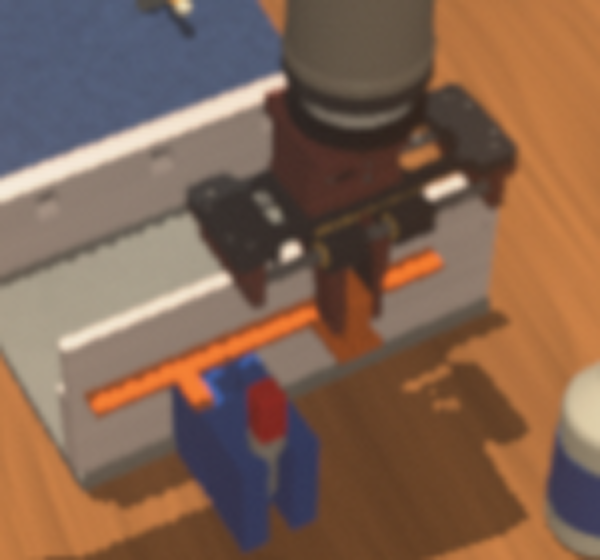

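apply_moves:
  plan: [-1,0,0.003,0,0,0,0,-0.2,0,0.003,0,0,0,0,-0.2,0,0.003,0,0,0,0,-0.2,0,0.003,0,0,0,0,-0.2,-0.02,0.003,0,0,0,0,-0.2,-0.06,0.003,0,0,0,0,0.3,-0.1,0.003,0,0,0,0,0.3,-0.14,0.003,0,0,0,0,0.3,-0.14,0.003,0,0,0,0]

```text
t: 11.65
tool_pos: [0.5997, -0.229, 0.2464]
tool_rot: [0.467, 0.529, -0.465, 0.535]
ft_force: [0.2, -0.5, -0.9]
width: 0.0553
```

```bash
python3 go.py w .5 .10 .24 7.55 w .43 .307 .12 9.1 
python3 - <<'E'
from h import *
S=r.camera("side")
o=r.observe();M=R.from_quat(o["tool_rot"]).as_matrix()
for s in(-1,1):print(proj(S,o["tool_pos"]+M[:,1]*s*(o["width"]/2+.006)))
a=S["image"][150:320,220:370];cv2.imwrite("pics/d9.png",cv2.resize(a,None,fx=4,fy=4,interpolation=cv2.INTER_CUBIC)[:600])
E
```

```text
t 11.65 world [ 0.5997 -0.229   0.2464] rack [ 0.0226 -0.1266  0.2464] w 0.0553 F [ 0.2 -0.5 -0.9] Xdown [ 0.009 -0.003 -1.   ]
target [0.5  0.1  0.24] shift mm [   4.5  -55.8 -339.2] ax -0.02
target [0.43  0.307 0.12 ] shift mm [ 123.2  -99.2 -554.1] ax -1.57
[[305.25436801 219.92315209]]
[[332.42504135 209.21326192]]
```

View pics/d9.png

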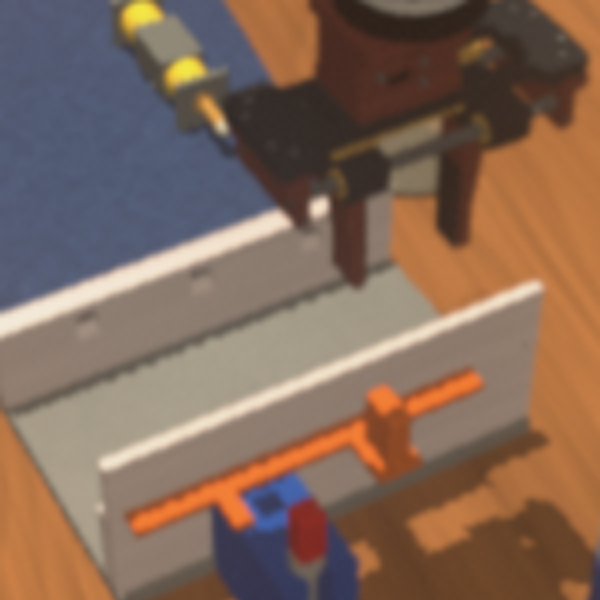

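```bash
python3 - <<'E'
from rackfit import *
q=np.load("rack.npy");T=r.camera("top");S=r.camera("side")
inv=lambda X:W([0,0,-q[2]],[[X[0]-q[0],X[1]-q[1],X[2]]])[0].round(4)
for b in((0,0),(2.4,.2),(1.6,2)):
    print(inv(atz(S,(315.75-b[0],249.25-b[1]),.128)))
s=lambda u,v:(u/4+220,v/4+150)
for b in((0,0),(2.4,.2),(1.6,2)):
  for uv in((87,322),(200,279),(311,234)): print(inv(atz(S,np.array(s(*uv))-b,.063)))
cv2.imwrite("pics/e1.png",cv2.resize(T["image"][140:275,235:370],(594,594),interpolation=cv2.INTER_CUBIC))
for n in("keeper_grip","pin","bore"):
  print(n,[px(k).round(1) for k in r.tip_of(T,n)[:1]],[px(k).round(1) for k in r.tip_of(S,n)[:1]])
E
```

```text
[ 0.02   -0.1218  0.128 ]
[ 0.0154 -0.1186  0.128 ]
[ 0.02   -0.1146  0.128 ]
[-0.0843  0.0786  0.063 ]
[-0.0007  0.0787  0.063 ]
[0.0864 0.0812 0.063 ]
[-0.0896  0.0823  0.063 ]
[-0.006   0.0825  0.063 ]
[0.081  0.0851 0.063 ]
[-0.085   0.0874  0.063 ]
[-0.001   0.0877  0.063 ]
[0.0865 0.0905 0.063 ]
keeper_grip [array([335. , 190.3])] [array([315.1, 254.5])]
pin [array([257.5, 208.6])] [array([293.3, 288.8])]
bore [array([333.7, 220.2])] [array([287.4, 273.8])]
```

View pics/e1.png

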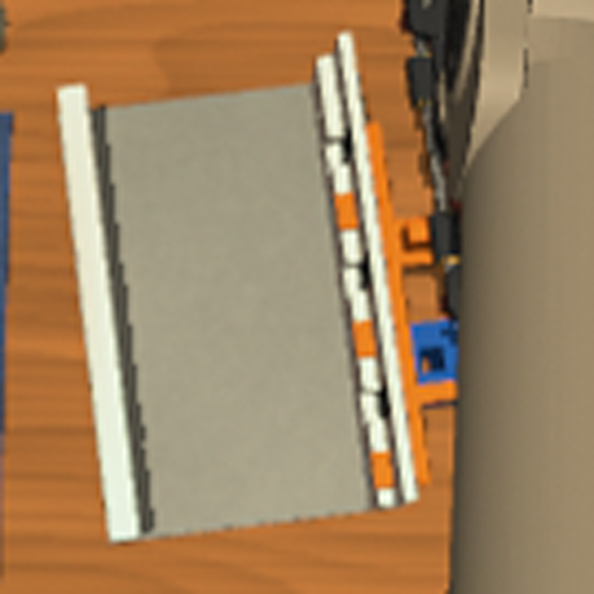

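```bash
python3 rolls.py r2; python3 go.py w .428 .308 .15 9.1 
```

```text
roll0 T 0.8 726 c [0.4289 0.3053] mid [0.4309 0.2935] len 0.18 yaw 9.7 bgr [115. 142. 152.]
roll0 T 0.65 729 c [0.6224 0.2588] mid [0.6236 0.2486] len 0.182 yaw 6.7 bgr [ 75. 139. 150.]
roll0 T 0.62 7573 c [ 0.5595 -0.1171] mid [ 0.5718 -0.1146] len 0.327 yaw -78.6 bgr [133. 158. 170.]
roll0 S 0.77 571 c [0.6229 0.2592] mid [0.6228 0.2627] len 0.192 yaw 1.2 bgr [ 83. 119. 133.]
roll0 S 0.6 542 c [0.4289 0.3015] mid [0.429  0.3012] len 0.201 yaw 7.1 bgr [103. 122. 136.]
roll0 S 0.43 8940 c [ 0.5553 -0.1127] mid [ 0.5906 -0.1048] len 0.379 yaw -77.3 bgr [113. 127. 149.]
   tip T [([166.3, 183.6], [0.6334, 0.2617], 0.88), ([145.7, 250.8], [0.4287, 0.3133], 0.68)]
   tip S [([198.2, 170.5], [0.4231, 0.3064], 0.77), ([296.3, 289.2], [0.5412, -0.242], 0.74), ([262.3, 165.7], [0.6211, 0.2538], 0.63)]
t 12.4 world [ 0.597  -0.2285  0.24  ] rack [ 0.0199 -0.1258  0.24  ] w 0.057 F [ 0.2  0.2 -0.5] Xdown [-0.  0. -1.]
target [0.428 0.308 0.15 ] shift mm [  90.   -97.  -554.1] ax -1.55
```

apply_moves:
  plan: [0.6,0.02,-0.02,-0.1,0,0,0,0.6,0.04,-0.05,-0.3,0,0,0,0.6,0.09,-0.097,-0.554,-1.55,0,0,0.6,0.09,-0.097,-0.554,-1.55,0,0,0.6,0.09,-0.097,-0.554,-1.55,0,0,0.6,0.09,-0.097,-0.554,-1.55,0,0,0.6,0.09,-0.097,-0.554,-1.55,0,0,0.6,0.09,-0.097,-0.554,-1.55,0,0,0.6,0.09,-0.097,-0.554,-1.55,0,0,0.6,0.09,-0.097,-0.554,-1.55,0,0,0.6,0.09,-0.097,-0.554,-1.55,0,0,0.6,0.09,-0.097,-0.554,-1.55,0,0,0.6,0.09,-0.097,-0.554,-1.55,0,0,0.6,0.09,-0.097,-0.554,-1.55,0,0,0.6,0.09,-0.097,-0.554,-1.55,0,0]

```text
t: 13.9
tool_pos: [0.4289, 0.3063, 0.1501]
tool_rot: [0.459, 0.537, -0.46, 0.538]
ft_force: [-1.0, -0.9, -0.5]
width: 0.0702
```

```bash
python3 go.py w .428 .308 .01 9.1 
python3 - <<'E'
from h import *
S=r.camera("side");T=r.camera("top")
a=S["image"][90:210,140:290];b=T["image"][160:280,90:240]
cv2.imwrite("pics/f1.png",np.hstack([cv2.resize(k,(400,320),interpolation=cv2.INTER_CUBIC) for k in(a,b)]))
E
```

```text
t 13.9 world [0.4289 0.3063 0.1501] rack [-0.0764  0.4265  0.1501] w 0.0702 F [-1.  -0.9 -0.5] Xdown [ 0.    -0.001 -1.   ]
target [0.428 0.308 0.01 ] shift mm [140.1  -0.7  -2. ] ax -0.13
```

View pics/f1.png

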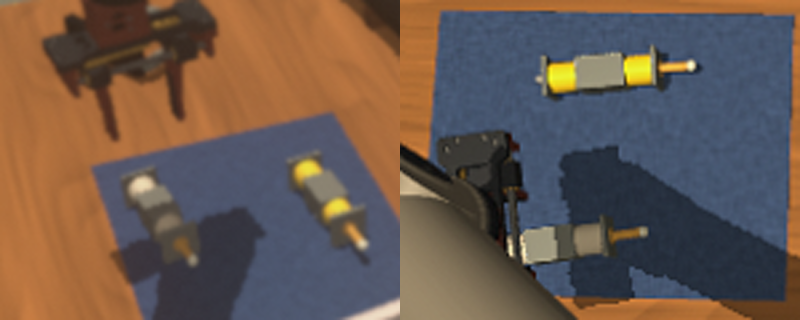

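apply_moves:
  plan: [0.6,0.045,-0.0007,-0.001,0,0,0,0.6,0.09,-0.0007,-0.001,0,0,0,0.6,0.12,-0.0007,-0.001,0,0,0,0.6,0.136,-0.0007,-0.001,0,0,0,0.6,0.141,-0.0007,-0.001,0,0,0,0.6,0.141,-0.0007,-0.001,0,0,0,-1,0.141,-0.0007,-0.001,0,0,0,-1,0.141,-0.0007,-0.001,0,0,0,-1,0.141,-0.0007,-0.001,0,0,0,-1,0.141,-0.0007,-0.001,0,0,0,-1,0.141,-0.0007,-0.001,0,0,0,-1,0.141,-0.0007,-0.001,0,0,0]

```text
t: 15.2
tool_pos: [0.4275, 0.3089, 0.0095]
tool_rot: [0.459, 0.538, -0.459, 0.538]
ft_force: [-0.5, -0.7, 5.8]
width: 0.0379
```

```bash
python3 go.py
```

```text
t 15.2 world [0.4275 0.3089 0.0095] rack [-0.0774  0.4293  0.0095] w 0.0379 F [-0.5 -0.7  5.8] Xdown [ 0.001  0.    -1.   ]
```

```bash
python3 go.py r -.084 .030 .15 0
```

```text
t 15.2 world [0.4275 0.3089 0.0095] rack [-0.0774  0.4293  0.0095] w 0.0379 F [-0.5 -0.7  5.8] Xdown [ 0.001  0.    -1.   ]
target [ 0.4735 -0.0878  0.15  ] shift mm [-140.5  -17.3  398.9] ax 1.55
```

apply_moves:
  plan: [-1,-0.04,0,0,0,0,0,-1,-0.085,0,0.0,0,0,0,-1,-0.125,0,0.03,0,0,0,-1,-0.14,-0.005,0.07,0,0,0,-1,-0.14,-0.01,0.115,1,0,0,-1,-0.14,-0.0173,0.16,1.55,0,0,-1,-0.14,-0.0173,0.205,1.55,0,0,-1,-0.14,-0.0173,0.25,1.55,0,0,-1,-0.14,-0.0173,0.295,1.55,0,0,-1,-0.14,-0.0173,0.34,1.55,0,0,-1,-0.14,-0.0173,0.375,1.55,0,0,-1,-0.14,-0.0173,0.39,1.55,0,0,-1,-0.14,-0.0173,0.398,1.55,0,0,-1,-0.14,-0.0173,0.399,1.55,0,0,-1,-0.14,-0.0173,0.399,1.55,0,0,-1,-0.14,-0.0173,0.399,1.55,0,0]

```text
t: 16.8
tool_pos: [0.4731, -0.0865, 0.149]
tool_rot: [0.465, 0.533, -0.465, 0.532]
ft_force: [1.0, 0.1, -1.7]
width: 0.0379
```

```bash
cat > look.py <<'E'
from rackfit import *
import sys
tag=sys.argv[1]; q=np.load("rack.npy")
T=r.camera("top");S=r.camera("side")
a=S["image"][150:320,190:370];b=T["image"][120:290,200:380]
cv2.imwrite(f"pics/{tag}.png",np.hstack([cv2.resize(k,(400,378),interpolation=cv2.INTER_CUBIC) for k in(a,b)]))
cv2.imwrite(f"pics/{tag}_T.png",T["image"]);cv2.imwrite(f"pics/{tag}_S.png",S["image"])
E
python3 look.py g1; python3 go.py r -.084 .022 .098 0
```

```text
t 16.9 world [ 0.4732 -0.0868  0.1491] rack [-0.0842  0.031   0.1491] w 0.038 F [-0.6  0.5 -3.4] Xdown [ 0.  0. -1.]
target [ 0.4745 -0.0957  0.098 ] shift mm [51.1  0.1  9. ] ax 0.11
```

View pics/g1.png

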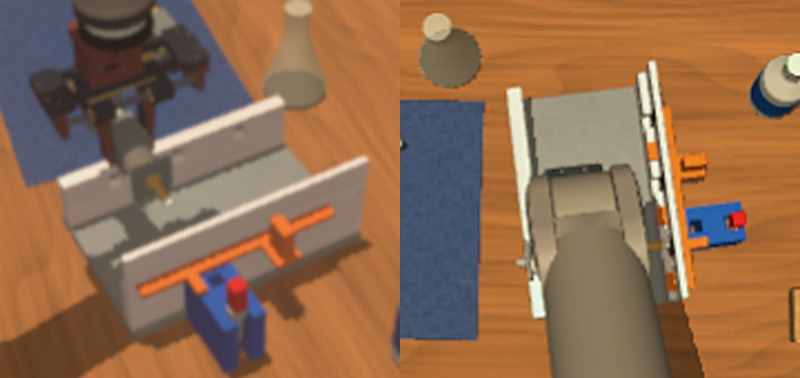

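```bash
python3 - <<'E'
import cv2,numpy as np
T=cv2.imread("pics/g1_T.png");S=cv2.imread("pics/g1_S.png")
a=cv2.resize(T[215:255,245:325],(800,400),interpolation=cv2.INTER_CUBIC)
b=cv2.resize(S[205:255,235:295],(240,200),interpolation=cv2.INTER_CUBIC)
b=cv2.resize(S[200:250,230:310],(320,200),interpolation=cv2.INTER_CUBIC);c=np.zeros((200,800,3),np.uint8);c[:,:320]=b
cv2.imwrite("pics/g1c.png",np.vstack([a,c]))
E
```

```text
(no output)
```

View pics/g1c.png

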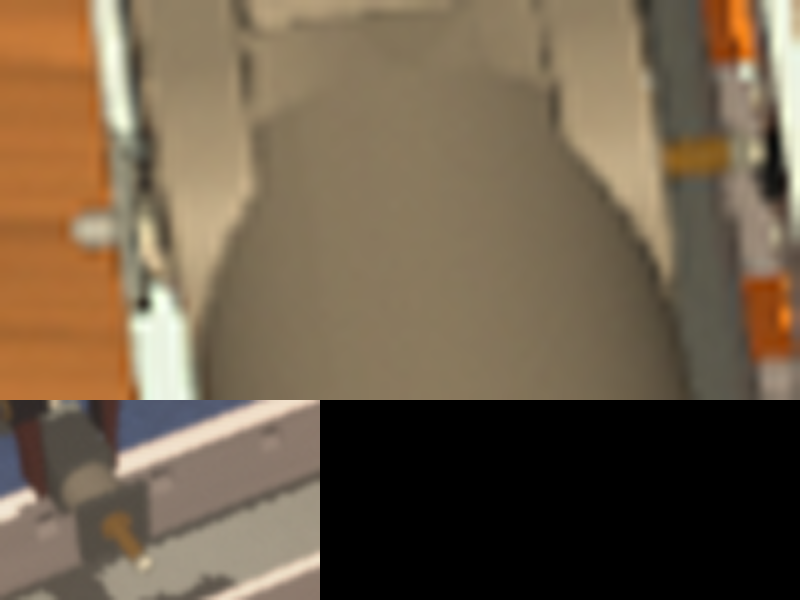

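```bash
python3 - <<'E'
from rackfit import *
q=np.load("rack.npy");T=r.camera("top");S=r.camera("side")
inv=lambda X:W([0,0,-q[2]],[[X[0]-q[0],X[1]-q[1],X[2]]])[0].round(4)
z=.1491+.0135
print(inv(atz(T,(252.3,237.9),z)),inv(atz(T,(320.7,229.8),z)),inv(atz(S,(266.5,240.75),z)))
print(inv(tri([(T,(319.7,229.8)),(S,(266.5,240.75))])[0]))
E
```

```text
[-0.0856  0.1074  0.1626] [-0.0855 -0.0754  0.1626] [-0.082  -0.0715  0.1626]
[-0.084  -0.0729  0.1645]
```

apply_moves:
  plan: [-1,0,0,0.009,0,0,0,-1,0.025,0,0.009,0,0,0,-1,0.045,0,0.009,0,0,0,-1,0.054,0,0.009,0,0,0,-1,0.054,0,0.009,0,0,0,-1,0.054,0,0.02,0,0,0,-1,0.054,0,0.03,0,0,0,-1,0.054,0,0.037,0,0,0,-1,0.054,0,0.037,0,0,0,-1,0.054,0,0.037,0,0,0]

```text
t: 18.0
tool_pos: [0.4787, -0.1242, 0.0958]
tool_rot: [0.467, 0.532, -0.465, 0.532]
ft_force: [-0.8, 7.2, -2.9]
width: 0.038
```

```bash
python3 look.py g2; python3 go.py r -.084 -.006 .047 0
```

```text
t 18.1 world [ 0.4786 -0.124   0.0958] rack [-0.0837 -0.0066  0.0958] w 0.0376 F [-0.5  7.7 -3.1] Xdown [ 0.001  0.001 -1.   ]
target [ 0.4782 -0.1235  0.047 ] shift mm [48.8 -0.4 -0.6] ax 0.02
```

View pics/g2.png

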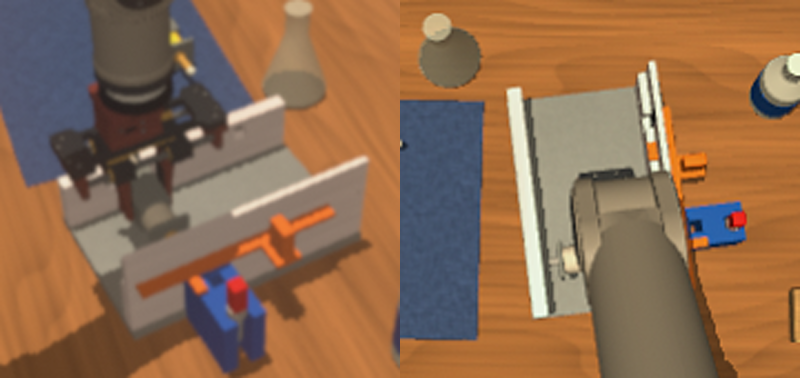

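apply_moves:
  plan: [-1,0.008,0,-0.001,0,0,0,-1,0.016,0,-0.001,0,0,0,-1,0.022,0,-0.001,0,0,0,-1,0.026,0,-0.001,0,0,0,-1,0.026,0,-0.001,0,0,0]

```text
t: 18.6
tool_pos: [0.4784, -0.123, 0.0694]
tool_rot: [0.466, 0.532, -0.465, 0.532]
ft_force: [0.5, 7.1, -3.5]
width: 0.038
```

```bash
python3 look.py g3; python3 go.py r -.084 -.006 .048 0
```

```text
t 18.7 world [ 0.4783 -0.123   0.0695] rack [-0.0839 -0.0056  0.0695] w 0.0379 F [-1.   5.9 -3.2] Xdown [ 0.001  0.001 -1.   ]
target [ 0.4782 -0.1235  0.048 ] shift mm [21.5 -0.1  0.4] ax 0.02
```

View pics/g3.png

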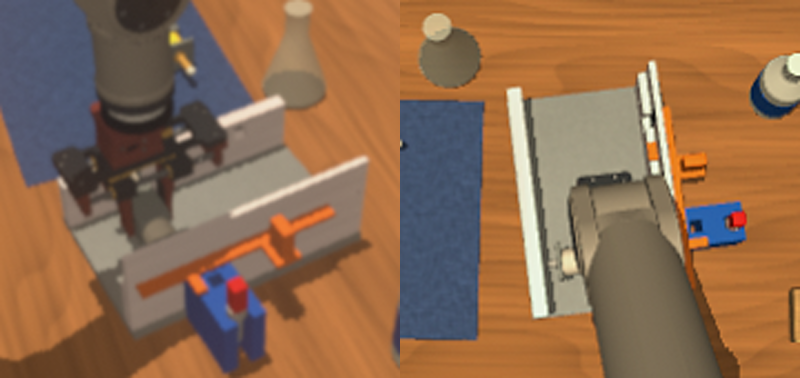

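apply_moves:
  plan: [-1,0.006,0,0,0,0,0,-1,0.012,0,0,0,0,0,-1,0.017,0,0,0,0,0,-1,0.0205,0,0,0,0,0,-1,0.0205,0,0,0,0,0,-1,0.0205,0,0,0,0,0]

```text
t: 19.3
tool_pos: [0.4783, -0.1231, 0.0489]
tool_rot: [0.466, 0.532, -0.465, 0.532]
ft_force: [-1.8, 6.5, -3.8]
width: 0.0376
```

```bash
python3 look.py g4; python3 go.py r -.084 .011 .048 0;python3 - <<'E'
import cv2
T=cv2.imread("pics/g4_T.png");S=cv2.imread("pics/g4_S.png")
import numpy as np
a=cv2.resize(T[215:255,245:325],(800,400),interpolation=cv2.INTER_CUBIC)
cv2.imwrite("pics/g4c.png",a)
E
```

```text
t 19.4 world [ 0.4783 -0.1231  0.049 ] rack [-0.0839 -0.0057  0.049 ] w 0.0377 F [-1.2  7.9 -3.5] Xdown [ 0.001  0.001 -1.   ]
target [ 0.476  -0.1066  0.048 ] shift mm [  1.   -0.1 -16.7] ax 0.02
```

View pics/g4c.png

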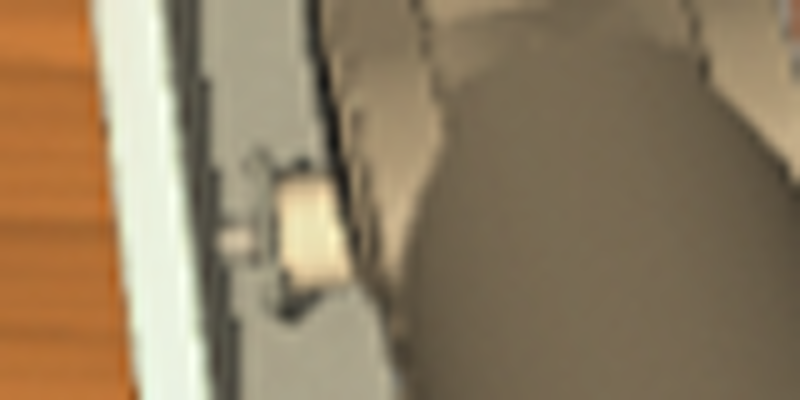

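apply_moves:
  plan: [-1,0,0,-0.004,0,0,0,-1,0,0,-0.008,0,0,0,-1,0,0,-0.012,0,0,0,-1,0,0,-0.0155,0,0,0,-1,0,0,-0.0165,0,0,0,-1,0,0,-0.0165,0,0,0,-1,0,0,-0.0165,0,0,0]

```text
t: 20.1
tool_pos: [0.4762, -0.1077, 0.0488]
tool_rot: [0.466, 0.531, -0.466, 0.532]
ft_force: [0.7, 3.9, -1.1]
width: 0.0379
```

```bash
python3 look.py g5; python3 go.py r -.084 .011 .048 0;python3 - <<'E'
import cv2
T=cv2.imread("pics/g5_T.png");S=cv2.imread("pics/g5_S.png")
import numpy as np
a=cv2.resize(T[215:255,245:325],(800,400),interpolation=cv2.INTER_CUBIC)
cv2.imwrite("pics/g5c.png",a)
E
```

```text
t 20.2 world [ 0.4762 -0.1076  0.0488] rack [-0.0839  0.01    0.0488] w 0.0376 F [ 0.4  4.  -1.5] Xdown [ 0.001 -0.    -1.   ]
target [ 0.476  -0.1066  0.048 ] shift mm [ 0.8 -0.1 -1. ] ax -0.02
```

View pics/g5c.png

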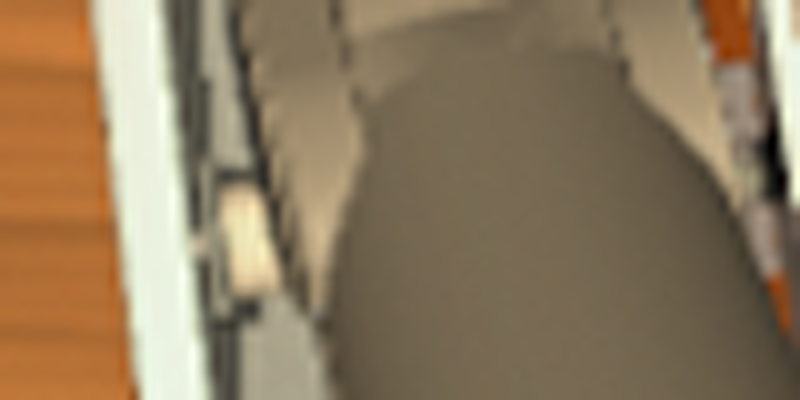

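apply_moves:
  plan: [-1,0.001,0,-0.001,0,0,0,-1,0.001,0,-0.001,0,0,0,0.3,0.001,0,-0.001,0,0,0,0.3,0.001,0,-0.001,0,0,0,0.3,0.001,0,-0.001,0,0,0,0.3,0.001,0,-0.001,0,0,0,0.3,-0.02,0,-0.001,0,0,0,0.3,-0.06,0,-0.001,0,0,0,0.3,-0.11,0,-0.001,0,0,0,0.3,-0.15,0,-0.001,0,0,0,0.5,-0.15,0,-0.05,0,0,0,0.5,-0.15,0,-0.1,0,0,0,0.5,-0.15,0,-0.15,0,0,0,0.5,-0.15,0,-0.2,0,0,0,0.5,-0.15,0,-0.22,0,0,0]

```text
t: 21.7
tool_pos: [0.4458, 0.1156, 0.1992]
tool_rot: [0.465, 0.533, -0.464, 0.533]
ft_force: [1.1, -0.4, 0.1]
width: 0.066
```

```bash
python3 look.py g6; python3 rolls.py r3; python3 go.py
```

```text
roll0 T 0.96 687 c [0.6223 0.2589] mid [0.6232 0.2487] len 0.181 yaw 5.4 bgr [ 75. 143. 154.]
roll0 T 0.89 592 c [ 0.4785 -0.1118] mid [ 0.4796 -0.1203] len 0.165 yaw 6.8 bgr [132. 166. 178.]
roll0 S 0.96 637 c [ 0.4817 -0.0528] mid [ 0.4815 -0.0511] len 0.134 yaw 6.1 bgr [121. 143. 155.]
roll0 S 0.87 578 c [0.6234 0.2583] mid [0.6235 0.257 ] len 0.202 yaw 3.6 bgr [ 81. 117. 131.]
   tip T [([286.1, 237.7], [0.4747, -0.1041], 0.78), ([165.6, 185.8], [0.6265, 0.2636], 0.67)]
   tip S [([264.2, 167.1], [0.6244, 0.2445], 0.92), ([251.5, 248.1], [0.4804, -0.0731], 0.72)]
t 22.1 world [0.4471 0.1092 0.1984] rack [-0.0842  0.2287  0.1984] w 0.0656 F [1.  0.2 0.4] Xdown [-0.    -0.001 -1.   ]
```

View pics/g6.png

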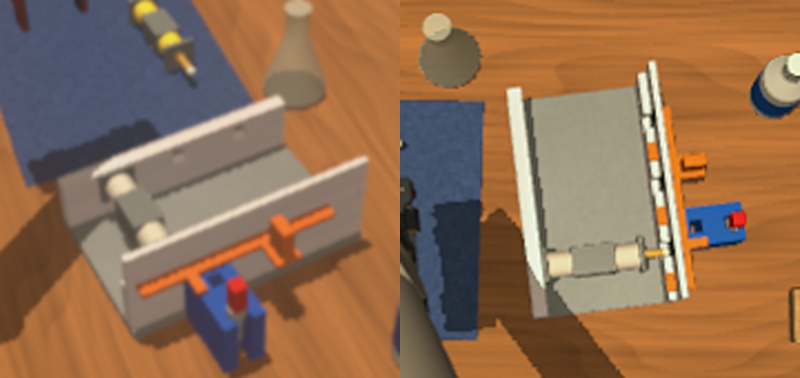

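View pics/g6_T.png

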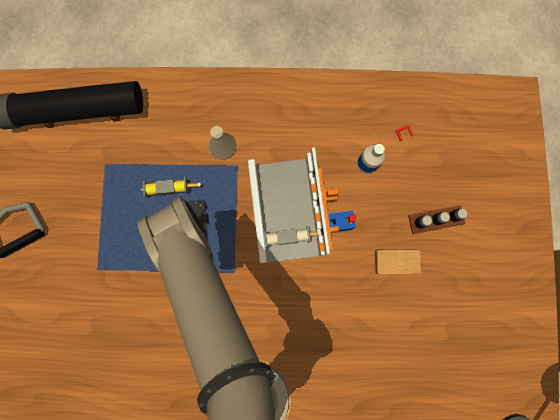

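```bash
cat > chk.py <<'E'
from rackfit import *
import sys
q=np.load("rack.npy").copy(); bx=float(sys.argv[1]);out=sys.argv[2]
T=r.camera("top");S=r.camera("side")
L=[]
for p,k in((T,7),(S,7)):
    P=lambda X:proj(p,W(q,X))
    uv=P([[bx,.011,.0605]])[0].astype(int)-[28,28]
    im=cv2.resize(p["image"][uv[1]:uv[1]+57,uv[0]:uv[0]+57],None,fx=k,fy=k,interpolation=cv2.INTER_CUBIC)
    c=[[bx+sx*.019,.011+sy*.028,.0795] for sx,sy in((1,1),(1,-1),(-1,-1),(-1,1))]
    cv2.polylines(im,[((P(c)-uv)*k+k/2).astype(int)],True,(0,0,255),1)
    for y in(.076,-.054): # flange faces
        c=[[bx+sx*.023,y,.0605+sz*.023] for sx,sz in((1,1),(1,-1),(-1,-1),(-1,1))]
        cv2.polylines(im,[((P(c)-uv)*k+k/2).astype(int)],True,(0,255,0),1)
    L.append(im)
cv2.imwrite(f"pics/{out}.png",np.hstack(L))
E
python3 chk.py -.085 h1; python3 go.py w .622 .261 .15 6.2
```

```text
t 22.2 world [0.4471 0.1097 0.1985] rack [-0.0842  0.2292  0.1985] w 0.0661 F [-0.7  0.3 -0.3] Xdown [-0. -0. -1.]
target [0.622 0.261 0.15 ] shift mm [  48.4  193.  -127.5] ax 1.23
```

View pics/h1.png

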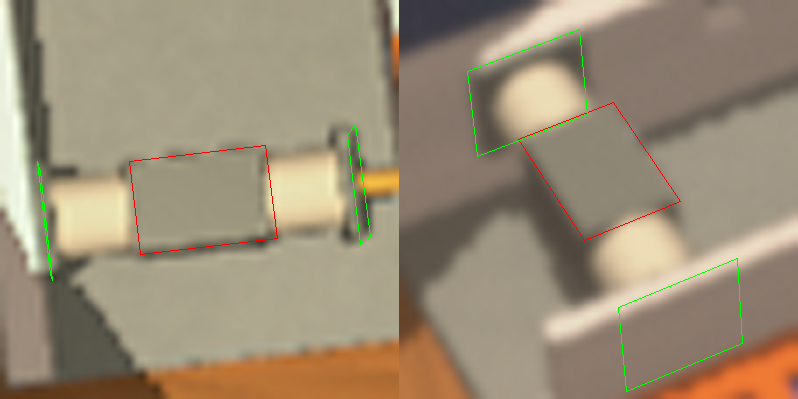

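apply_moves:
  plan: [0.6,0,0.03,-0.03,0,0,0,0.6,0.02,0.08,-0.06,0,0,0,0.6,0.04,0.12,-0.09,0,0,0,0.6,0.048,0.16,-0.11,1.2,0,0,0.6,0.048,0.185,-0.122,1.2,0,0,0.6,0.048,0.193,-0.1275,1.2,0,0,0.6,0.048,0.193,-0.1275,1.2,0,0,0.6,0.048,0.193,-0.1275,1.2,0,0]

```text
t: 23.0
tool_pos: [0.6207, 0.2615, 0.1505]
tool_rot: [0.471, 0.527, -0.472, 0.527]
ft_force: [0.4, -0.3, -0.1]
width: 0.0704
```

```bash
python3 go.py w .622 .261 .009 6.2;python3 - <<'E'
from h import *
S=r.camera("side");T=r.camera("top")
a=S["image"][90:210,180:330];b=T["image"][120:240,90:240]
cv2.imwrite("pics/f2.png",np.hstack([cv2.resize(k,(400,320),interpolation=cv2.INTER_CUBIC) for k in(a,b)]))
E
```

```text
t 23.0 world [0.6207 0.2615 0.1505] rack [0.1079 0.3569 0.1505] w 0.0704 F [ 0.4 -0.3 -0.1] Xdown [-0.001 -0.001 -1.   ]
target [0.622 0.261 0.009] shift mm [141.5   1.3   0.5] ax 0.13
```

View pics/f2.png

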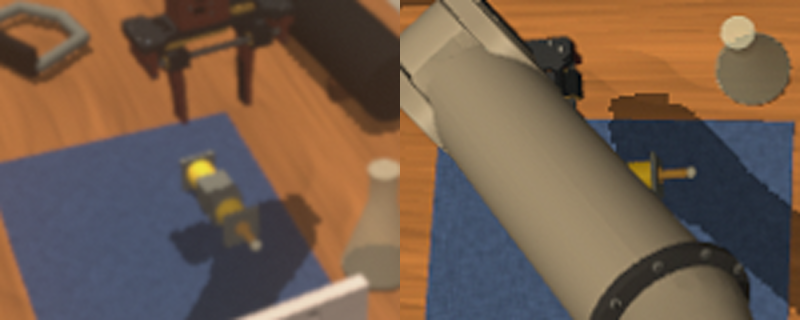

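apply_moves:
  plan: [0.6,0.045,0.001,0,0,0,0,0.6,0.09,0.001,0,0,0,0,0.6,0.12,0.001,0,0,0,0,0.6,0.136,0.001,0,0,0,0,0.6,0.141,0.001,0,0,0,0,0.6,0.141,0.001,0,0,0,0,-1,0.141,0.001,0,0,0,0,-1,0.141,0.001,0,0,0,0,-1,0.141,0.001,0,0,0,0,-1,0.141,0.001,0,0,0,0,-1,0.141,0.001,0,0,0,0,-1,0.141,0.001,0,0,0,0]

```text
t: 24.3
tool_pos: [0.6227, 0.2628, 0.01]
tool_rot: [0.472, 0.527, -0.471, 0.527]
ft_force: [-0.8, -0.2, 4.0]
width: 0.038
```

```bash
python3 go.py r .001 .031 .15 0
```

```text
t 24.3 world [0.6227 0.2628 0.01  ] rack [0.11   0.3579 0.01  ] w 0.038 F [-0.8 -0.2  4. ] Xdown [ 0.001  0.    -1.   ]
target [ 0.5576 -0.0756  0.15  ] shift mm [-140.  -102.   329.1] ax -1.22
```

apply_moves:
  plan: [-1,-0.04,0,0,0,0,0,-1,-0.085,0,0.0,0,0,0,-1,-0.125,-0.02,0.02,0,0,0,-1,-0.14,-0.04,0.055,0,0,0,-1,-0.14,-0.06,0.095,-1.2,0,0,-1,-0.14,-0.08,0.138,-1.2,0,0,-1,-0.14,-0.1,0.18,-1.2,0,0,-1,-0.14,-0.102,0.225,-1.2,0,0,-1,-0.14,-0.102,0.27,-1.2,0,0,-1,-0.14,-0.102,0.305,-1.2,0,0,-1,-0.14,-0.102,0.322,-1.2,0,0,-1,-0.14,-0.102,0.328,-1.2,0,0,-1,-0.14,-0.102,0.329,-1.2,0,0,-1,-0.14,-0.102,0.329,-1.2,0,0,-1,-0.14,-0.102,0.329,-1.2,0,0]

```text
t: 25.8
tool_pos: [0.5574, -0.0737, 0.1496]
tool_rot: [0.465, 0.533, -0.465, 0.532]
ft_force: [-0.4, -0.7, -1.4]
width: 0.0378
```

```bash
python3 look.py i1; python3 go.py r .001 -.006 .094 0
python3 - <<'E'
import cv2,numpy as np
T=cv2.imread("pics/i1_T.png");S=cv2.imread("pics/i1_S.png")
a=cv2.resize(T[190:230,245:325],(800,400),interpolation=cv2.INTER_CUBIC)
b=cv2.resize(S[190:240,250:330],(320,200),interpolation=cv2.INTER_CUBIC);c=np.zeros((200,800,3),np.uint8);c[:,:320]=b
cv2.imwrite("pics/i1c.png",np.vstack([a,c]))
E
```

```text
t 25.9 world [ 0.5574 -0.0742  0.1496] rack [0.001  0.0325 0.1496] w 0.0381 F [-0.5  0.6 -2.9] Xdown [-0.  0. -1.]
target [ 0.5625 -0.1123  0.094 ] shift mm [55.6 -0.1 38.5] ax 0.12
```

View pics/i1c.png

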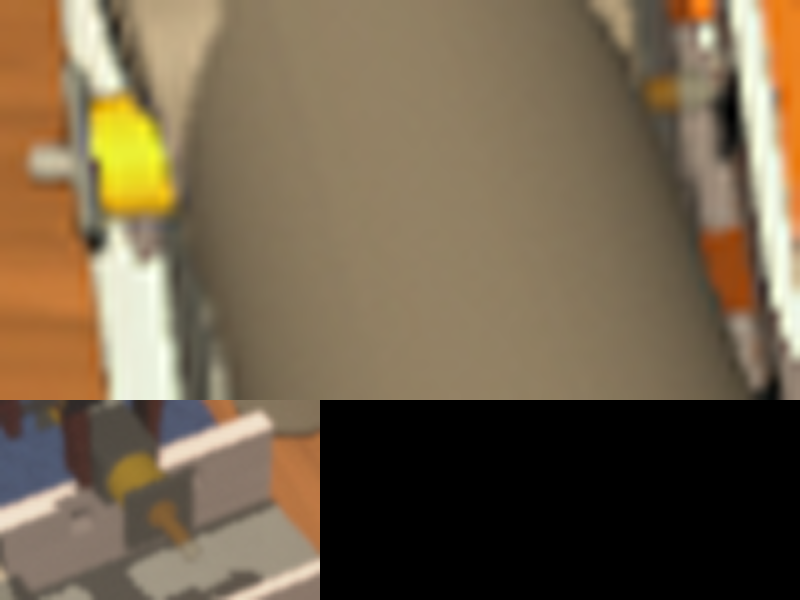

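View pics/i1.png

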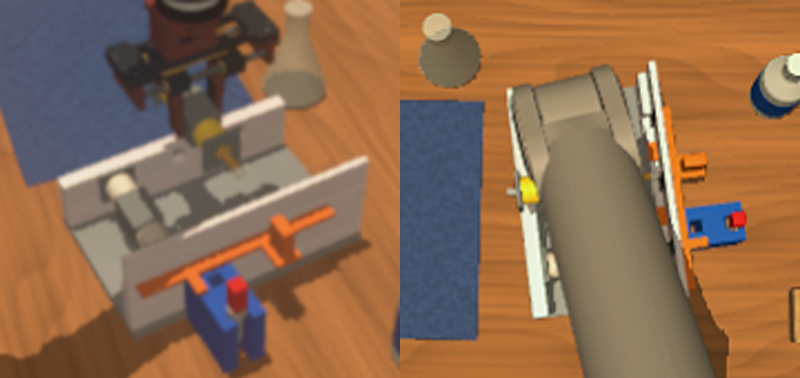

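```bash
python3 - <<'E'
from rackfit import *
q=np.load("rack.npy");T=r.camera("top");S=r.camera("side")
inv=lambda X:W([0,0,-q[2]],[[X[0]-q[0],X[1]-q[1],X[2]]])[0].round(4)
z=.1496+.013
print(inv(atz(T,(247.8,206),z)),inv(atz(T,(317.2,198.5),z)),inv(atz(S,(298,227.5),z)))
E
```

```text
[0.0007 0.1101 0.1626] [-0.0008 -0.0772  0.1626] [ 0.0018 -0.0692  0.1626]
```

apply_moves:
  plan: [-1,0,0,0.01,0,0,0,-1,0.025,0,0.01,0,0,0,-1,0.045,0,0.01,0,0,0,-1,0.055,0,0.01,0,0,0,-1,0.055,0,0.01,0,0,0,-1,0.055,0,0.02,0,0,0,-1,0.055,0,0.03,0,0,0,-1,0.055,0,0.0385,0,0,0,-1,0.055,0,0.0385,0,0,0,-1,0.055,0,0.0385,0,0,0]

```text
t: 27.0
tool_pos: [0.5631, -0.1128, 0.0954]
tool_rot: [0.467, 0.532, -0.465, 0.532]
ft_force: [-1.2, 7.2, -2.2]
width: 0.038
```

```bash
python3 go.py r .001 -.006 .048 0
```

```text
t 27.0 world [ 0.5631 -0.1128  0.0954] rack [ 0.0015 -0.0066  0.0954] w 0.038 F [-1.2  7.2 -2.2] Xdown [ 0.001  0.002 -1.   ]
target [ 0.5625 -0.1123  0.048 ] shift mm [47.4 -0.6 -0.5] ax 0.0
```

Same behaviour as the first roll; lower stepwise.

apply_moves:
  plan: [-1,0.008,0,-0.001,0,0,0,-1,0.016,0,-0.001,0,0,0,-1,0.022,0,-0.001,0,0,0,-1,0.026,0,-0.001,0,0,0,-1,0.026,0,-0.001,0,0,0]

```text
t: 27.5
tool_pos: [0.5629, -0.1116, 0.0691]
tool_rot: [0.466, 0.532, -0.465, 0.532]
ft_force: [-1.5, 6.3, -3.2]
width: 0.0376
```

```bash
python3 look.py i3; python3 go.py r .001 -.006 .0485 0
```

```text
t 27.6 world [ 0.5628 -0.1116  0.0692] rack [ 0.0014 -0.0054  0.0692] w 0.0382 F [-1.4  6.6 -3.5] Xdown [ 0.001  0.002 -1.   ]
target [ 0.5625 -0.1123  0.0485] shift mm [20.6 -0.4  0.7] ax 0.04
```

View pics/i3.png

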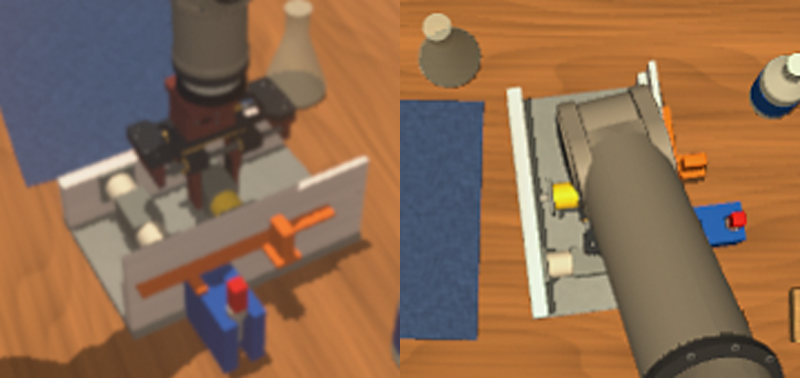

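apply_moves:
  plan: [-1,0.006,0,0,0,0,0,-1,0.012,0,0,0,0,0,-1,0.017,0,0,0,0,0,-1,0.0205,0,0,0,0,0,-1,0.0205,0,0,0,0,0,-1,0.0205,0,0,0,0,0]

```text
t: 28.2
tool_pos: [0.5628, -0.1116, 0.0486]
tool_rot: [0.466, 0.532, -0.465, 0.532]
ft_force: [-1.2, 4.9, -3.1]
width: 0.0378
```

```bash
python3 go.py r .001 .011 .0485 0
```

```text
t 28.2 world [ 0.5628 -0.1116  0.0486] rack [ 0.0014 -0.0054  0.0486] w 0.0378 F [-1.2  4.9 -3.1] Xdown [ 0.001  0.002 -1.   ]
target [ 0.5602 -0.0954  0.0485] shift mm [  0.1  -0.4 -16.4] ax 0.04
```

apply_moves:
  plan: [-1,-0.001,0,-0.004,0,0,0,-1,-0.001,0,-0.008,0,0,0,-1,-0.001,0,-0.012,0,0,0,-1,-0.001,0,-0.0155,0,0,0,-1,-0.001,0,-0.0165,0,0,0,-1,-0.001,0,-0.0165,0,0,0,-1,-0.001,0,-0.0165,0,0,0]

```text
t: 28.9
tool_pos: [0.5607, -0.0968, 0.0494]
tool_rot: [0.466, 0.531, -0.466, 0.532]
ft_force: [-0.3, 3.8, -1.8]
width: 0.0381
```

```bash
python3 look.py i5; python3 go.py r .001 .011 .048 0;python3 - <<'E'
import cv2
T=cv2.imread("pics/i5_T.png")
cv2.imwrite("pics/i5c.png",cv2.resize(T[190:230,245:325],(800,400),interpolation=cv2.INTER_CUBIC))
E
```

```text
t 29.0 world [ 0.5606 -0.0967  0.0493] rack [0.0012 0.0096 0.0493] w 0.038 F [ 0.4  4.6 -2.9] Xdown [ 0.001 -0.    -1.   ]
target [ 0.5602 -0.0954  0.048 ] shift mm [ 1.3 -0.2 -1.4] ax -0.02
```

View pics/i5c.png

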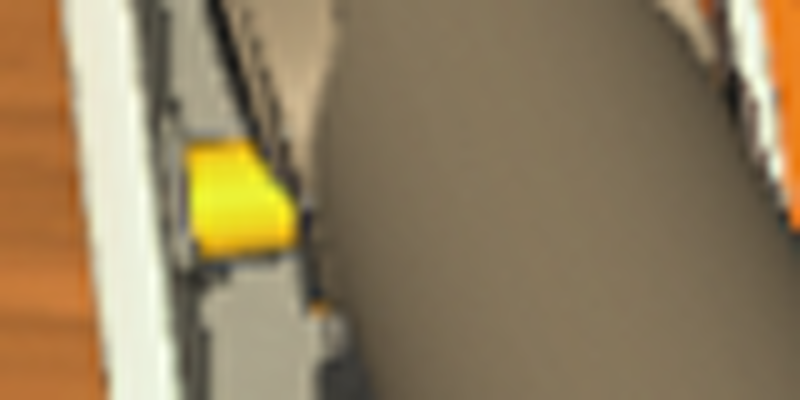

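apply_moves:
  plan: [-1,0.001,0,-0.001,0,0,0,-1,0.001,0,-0.001,0,0,0,0.3,0.001,0,-0.001,0,0,0,0.3,0.001,0,-0.001,0,0,0,0.3,0.001,0,-0.001,0,0,0,0.3,0.001,0,-0.001,0,0,0,0.3,-0.02,0,-0.001,0,0,0,0.3,-0.06,0,-0.001,0,0,0,0.3,-0.11,0,-0.001,0,0,0,0.3,-0.15,0,-0.001,0,0,0,0.3,-0.15,0,-0.05,0,0,0,0.3,-0.15,0,-0.1,0,0,0,0.3,-0.15,0,-0.15,0,0,0,0.3,-0.15,0,-0.2,0,0,0,0.3,-0.15,0,-0.22,0,0,0]

```text
t: 30.5
tool_pos: [0.5298, 0.1274, 0.1997]
tool_rot: [0.465, 0.534, -0.464, 0.533]
ft_force: [0.6, -0.3, 0.2]
width: 0.057
```

```bash
python3 look.py j1; python3 chk.py 0 j2;python3 chk.py -.085 j3; python3 go.py
```

```text
t 30.8 world [0.5317 0.1197 0.1988] rack [0.001  0.228  0.1988] w 0.0569 F [-0.4 -0.4  0.5] Xdown [-0.    -0.001 -1.   ]
```

View pics/j1.png

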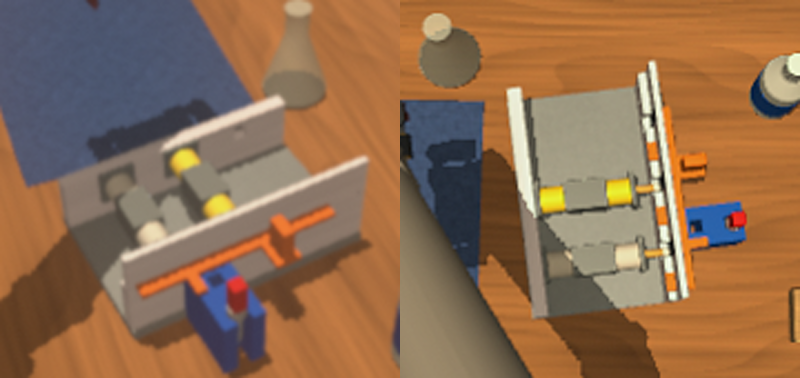

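View pics/j2.png

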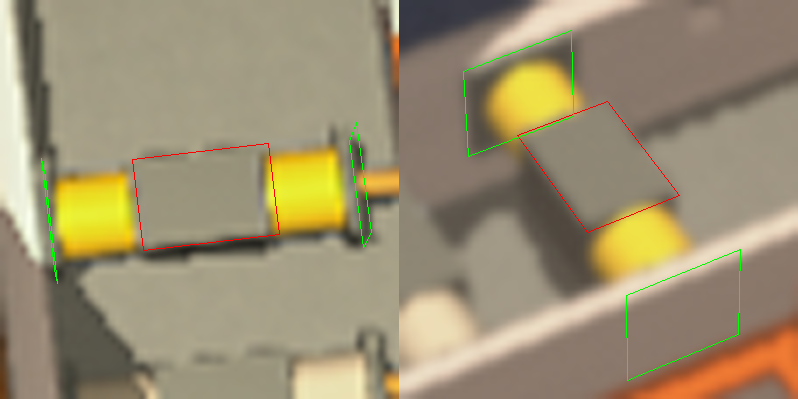

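View pics/j3.png

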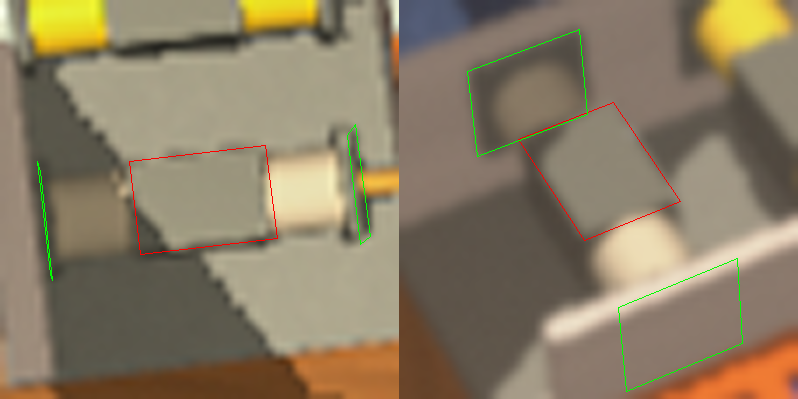

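View pics/j1_S.png

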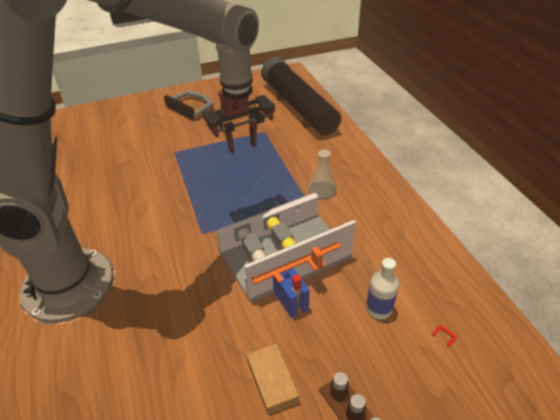

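```bash
python3 go.py r .0205 -.126 .2 0
```

```text
t 30.8 world [0.5317 0.1197 0.1988] rack [0.001  0.228  0.1988] w 0.0569 F [-0.4 -0.4  0.5] Xdown [-0.    -0.001 -1.   ]
target [ 0.5976 -0.2287  0.2   ] shift mm [ -0.9  20.5 354. ] ax -0.15
```

apply_moves:
  plan: [0.3,-0.005,0.002,0.03,0,0,0,0.3,-0.005,0.005,0.075,0,0,0,0.3,-0.005,0.01,0.12,0,0,0,0.3,-0.005,0.015,0.165,0,0,0,0.3,-0.005,0.0205,0.21,0,0,0,0.3,-0.005,0.0205,0.255,0,0,0,0.3,-0.005,0.0205,0.3,0,0,0,0.3,-0.002,0.0205,0.335,0,0,0,0.3,-0.001,0.0205,0.35,0,0,0,0.3,-0.001,0.0205,0.354,0,0,0,0.3,-0.001,0.0205,0.354,0,0,0,0.3,-0.001,0.0205,0.354,0,0,0]

```text
t: 32.0
tool_pos: [0.5984, -0.2241, 0.2004]
tool_rot: [0.466, 0.533, -0.465, 0.532]
ft_force: [-0.4, 0.2, 0.4]
width: 0.0572
```

```bash
python3 go.py r .0205 -.126 .099 0; python3 look.py k1
```

```text
t 32.0 world [ 0.5984 -0.2241  0.2004] rack [ 0.0219 -0.1216  0.2004] w 0.0572 F [-0.4  0.2  0.4] Xdown [ 0.     0.001 -1.   ]
target [ 0.5976 -0.2287  0.099 ] shift mm [101.4  -1.5   4.5] ax 0.16
```

View pics/k1.png

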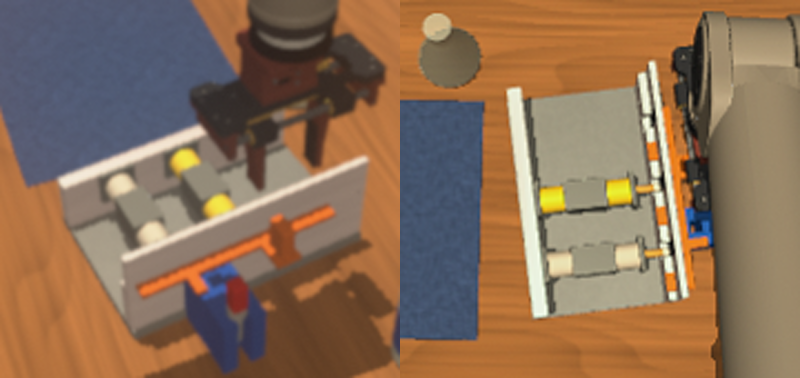

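apply_moves:
  plan: [0.3,0.03,0,0.002,0,0,0,0.3,0.065,0,0.002,0,0,0,0.3,0.09,0,0.002,0,0,0,0.3,0.1,0,0.002,0,0,0,0.3,0.1,0,0.002,0,0,0,0.3,0.1,0,0.002,0,0,0,-1,0.1,0,0.002,0,0,0,-1,0.1,0,0.002,0,0,0,-1,0.1,0,0.002,0,0,0,-1,0.1,0,0.002,0,0,0,-1,0.1,0,0.002,0,0,0,-1,0.1,0,0.002,0,0,0,-1,0.1,0,0.002,0,0,0]

```text
t: 33.4
tool_pos: [0.5983, -0.2286, 0.1002]
tool_rot: [0.466, 0.532, -0.466, 0.532]
ft_force: [-0.3, -0.0, 0.9]
width: 0.016
```

```bash
python3 go.py r .0625 -.126 .1 0
```

```text
t 33.4 world [ 0.5983 -0.2286  0.1002] rack [ 0.0213 -0.126   0.1002] w 0.016 F [-0.3 -0.   0.9] Xdown [-0. -0. -1.]
target [ 0.6392 -0.2232  0.1   ] shift mm [ 0.1 41.2  0. ] ax 0.03
```

apply_moves:
  plan: [-1,0,0.008,0,0,0,0,-1,0,0.018,0,0,0,0,-1,0,0.028,0,0,0,0,-1,0,0.036,0,0,0,0,-1,0,0.041,0,0,0,0,-1,0,0.043,0,0,0,0,-1,0,0.043,0,0,0,0,-1,0,0.043,0,0,0,0]

```text
t: 34.2
tool_pos: [0.6393, -0.2229, 0.1001]
tool_rot: [0.465, 0.533, -0.467, 0.531]
ft_force: [-9.5, 1.3, 9.7]
width: 0.0157
```

```bash
python3 go.py
```

```text
t 34.2 world [ 0.6393 -0.2229  0.1001] rack [ 0.0627 -0.1257  0.1001] w 0.0157 F [-9.5  1.3  9.7] Xdown [-0.004 -0.    -1.   ]
```

apply_moves:
  plan: [-1,0,-0.001,0,0,0,0,0.0,0,-0.001,0,0,0,0,0.0,0,-0.001,0,0,0,0,0.3,0,-0.001,0,0,0,0,0.3,-0.03,-0.001,0,0,0,0,0.3,-0.07,-0.001,0,0,0,0,0.3,-0.1,-0.02,0.01,0,0,0,0.3,-0.1,-0.05,0.02,0,0,0,0.3,-0.1,-0.09,0.035,0,0,0,0.3,-0.1,-0.118,0.044,0,0,0,0.3,-0.1,-0.122,0.044,0,0,0,0.3,-0.1,-0.122,0.044,0,0,0,0.3,-0.1,-0.122,0.044,0,0,0]

```text
t: 35.5
tool_pos: [0.5272, -0.2816, 0.2003]
tool_rot: [0.466, 0.532, -0.465, 0.532]
ft_force: [-0.0, 0.2, 0.2]
width: 0.0571
```

```bash
python3 go.py r -.059 -.170 .093 0; python3 look.py k2
python3 - <<'E'
import cv2
cv2.imwrite("pics/k2c.png",cv2.resize(cv2.imread("pics/k2_S.png")[190:310,240:360],None,fx=5,fy=5,interpolation=cv2.INTER_CUBIC))
E
```

```text
t 35.5 world [ 0.5272 -0.2816  0.2003] rack [-0.0562 -0.1692  0.2003] w 0.0571 F [-0.   0.2  0.2] Xdown [ 0.001  0.    -1.   ]
target [ 0.5245 -0.2827  0.093 ] shift mm [107.3  -3.    0.8] ax 0.07
```

View pics/k2.png

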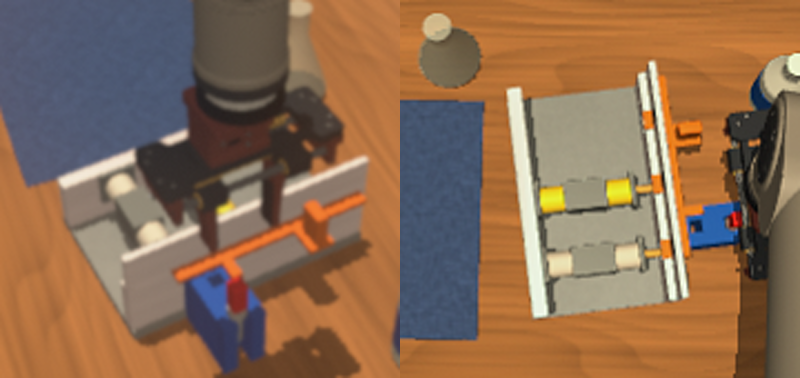

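View pics/k2c.png

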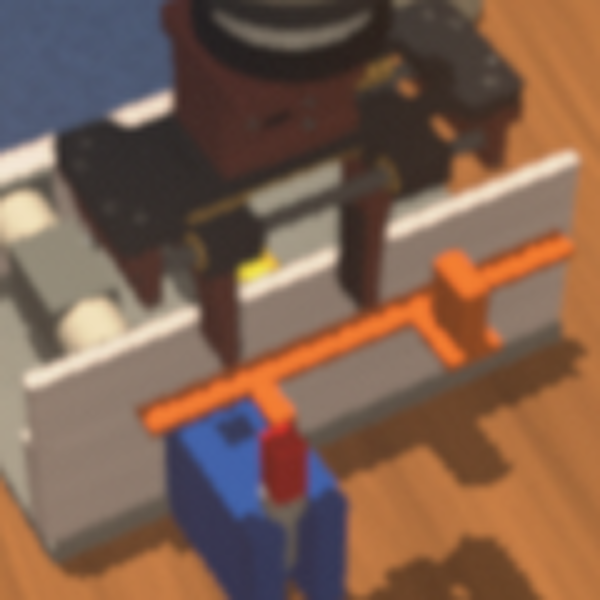

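apply_moves:
  plan: [0.3,0.03,-0.0025,0.001,0,0,0,0.3,0.065,-0.0025,0.001,0,0,0,0.3,0.095,-0.0025,0.001,0,0,0,0.3,0.107,-0.0025,0.001,0,0,0,0.3,0.107,-0.0025,0.001,0,0,0,0.3,0.107,-0.0025,0.001,0,0,0,-1,0.107,-0.0025,0.001,0,0,0,-1,0.107,-0.0025,0.001,0,0,0,-1,0.107,-0.0025,0.001,0,0,0,-1,0.107,-0.0025,0.001,0,0,0,-1,0.107,-0.0025,0.001,0,0,0,-1,0.107,-0.0025,0.001,0,0,0,-1,0.107,-0.0025,0.001,0,0,0]

```text
t: 36.9
tool_pos: [0.5243, -0.2838, 0.0934]
tool_rot: [0.466, 0.531, -0.466, 0.532]
ft_force: [2.6, 0.5, 0.3]
width: 0.0179
```

```bash
python3 go.py
```

```text
t 36.9 world [ 0.5243 -0.2838  0.0934] rack [-0.0594 -0.171   0.0934] w 0.0179 F [2.6 0.5 0.3] Xdown [ 0.002 -0.    -1.   ]
```

apply_moves:
  plan: [-1,-0.03,0.0005,0,0,0,0,-1,-0.06,0.0005,0,0,0,0,-1,-0.066,0.0005,0,0,0,0,-1,-0.066,0.0005,0,0,0,0,-1,-0.066,0.0005,-0.025,0,0,0,-1,-0.066,0.0005,-0.048,0,0,0,-1,-0.066,0.0005,-0.048,0,0,0,-1,-0.066,0.0005,-0.048,0,0,0,-1,-0.066,0.0005,-0.048,0,0,0]

```text
t: 37.8
tool_pos: [0.517, -0.2372, 0.1581]
tool_rot: [0.466, 0.532, -0.467, 0.531]
ft_force: [-0.4, -1.0, -0.2]
width: 0.0174
```

```bash
python3 go.py r -.0588 -.123 .093 0; python3 look.py l1
python3 - <<'E'
import cv2
cv2.imwrite("pics/l1c.png",cv2.resize(cv2.imread("pics/l1_S.png")[220:300,250:330],None,fx=7,fy=7,interpolation=cv2.INTER_CUBIC))
E
```

```text
t 37.8 world [ 0.517  -0.2372  0.1581] rack [-0.0605 -0.1239  0.1581] w 0.0174 F [-0.4 -1.  -0.2] Xdown [-0.002  0.    -1.   ]
target [ 0.5186 -0.2361  0.093 ] shift mm [65.1  1.8 -0.9] ax -0.07
```

View pics/l1c.png

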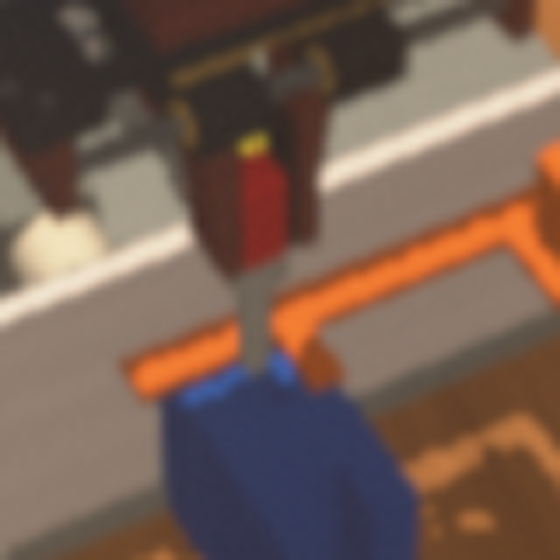

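Correct x by +1.5 mm and lower, first part way.

apply_moves:
  plan: [-1,0,0.0015,-0.0007,0,0,0,-1,0.0,0.0015,-0.0007,0,0,0,-1,0.012,0.0015,-0.0007,0,0,0,-1,0.02,0.0015,-0.0007,0,0,0,-1,0.025,0.0015,-0.0007,0,0,0,-1,0.025,0.0015,-0.0007,0,0,0]

```text
t: 38.5
tool_pos: [0.5183, -0.235, 0.1328]
tool_rot: [0.466, 0.533, -0.466, 0.531]
ft_force: [-0.8, 0.5, -0.9]
width: 0.0179
```

```bash
python3 go.py r -.0588 -.123 .0925 0
```

```text
t 38.5 world [ 0.5183 -0.235   0.1328] rack [-0.0589 -0.1219  0.1328] w 0.0179 F [-0.8  0.5 -0.9] Xdown [-0.002  0.001 -1.   ]
target [ 0.5186 -0.2361  0.0925] shift mm [40.3  0.2  1.2] ax 0.01
```

apply_moves:
  plan: [-1,0.01,0,0.0005,0,0,0,-1,0.02,0,0.0005,0,0,0,-1,0.03,0,0.0005,0,0,0,-1,0.037,0,0.0005,0,0,0,-1,0.0395,0,0.0005,0,0,0,-1,0.0395,0,0.0005,0,0,0,-1,0.0395,0,0.0005,0,0,0]

```text
t: 39.2
tool_pos: [0.5194, -0.2359, 0.0948]
tool_rot: [0.466, 0.532, -0.466, 0.532]
ft_force: [-0.4, 0.4, 0.8]
width: 0.0177
```

```bash
python3 go.py r -.0588 -.123 .0925 0; python3 look.py l2
python3 - <<'E'
import cv2
cv2.imwrite("pics/l2c.png",cv2.resize(cv2.imread("pics/l2_S.png")[220:300,250:330],None,fx=7,fy=7,interpolation=cv2.INTER_CUBIC))
E
```

```text
t 39.2 world [ 0.5194 -0.2359  0.0948] rack [-0.0579 -0.1228  0.0948] w 0.0177 F [-0.4  0.4  0.8] Xdown [ 0. -0. -1.]
target [ 0.5186 -0.2361  0.0925] shift mm [ 2.3 -0.9  0.2] ax -0.0
```

View pics/l2c.png

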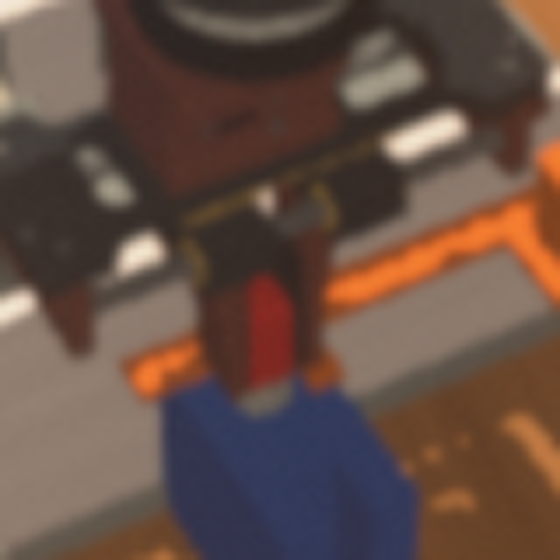

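Almost down; lower the last 1.5–2 mm, release and retreat straight up, then away.

apply_moves:
  plan: [-1,0.001,0,0,0,0,0,-1,0.002,0,0,0,0,0,-1,0.002,0,0,0,0,0,0.3,0.001,0,0,0,0,0,0.3,0.001,0,0,0,0,0,0.3,0.001,0,0,0,0,0,0.3,-0.02,0,0,0,0,0,0.3,-0.06,0,0,0,0,0,0.3,-0.1,0,0,0,0,0,0.3,-0.13,0,0,0,0,0,0.3,-0.15,-0.03,0.03,0,0,0,0.3,-0.15,-0.06,0.06,0,0,0,0.3,-0.15,-0.06,0.1,0,0,0,0.3,-0.15,-0.06,0.14,0,0,0,0.3,-0.15,-0.06,0.16,0,0,0,0.3,-0.15,-0.06,0.16,0,0,0]

```text
t: 40.9
tool_pos: [0.4797, -0.4058, 0.2437]
tool_rot: [0.467, 0.531, -0.468, 0.531]
ft_force: [-0.8, 0.3, 0.1]
width: 0.0571
```

```bash
python3 go.py; python3 look.py m1;python3 chk.py 0 m2;python3 chk.py -.085 m3
python3 - <<'E'
import cv2,numpy as np
a=cv2.resize(cv2.imread("pics/m1_S.png")[220:300,250:330],None,fx=5,fy=5,interpolation=cv2.INTER_CUBIC)
b=cv2.resize(cv2.imread("pics/m1_T.png")[160:260,290:390],(400,400),interpolation=cv2.INTER_CUBIC)
cv2.imwrite("pics/m1c.png",np.hstack([a,b]))
E
```

```text
t 40.9 world [ 0.4797 -0.4058  0.2437] rack [-0.1197 -0.2861  0.2437] w 0.0571 F [-0.8  0.3  0.1] Xdown [-0.001 -0.    -1.   ]
```

View pics/m1.png

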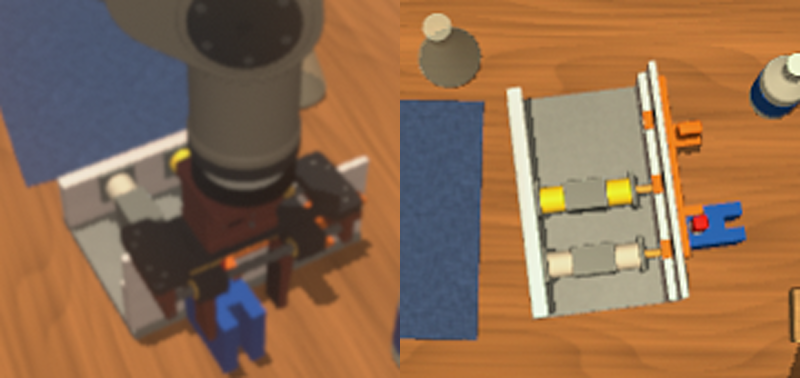

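View pics/m1c.png

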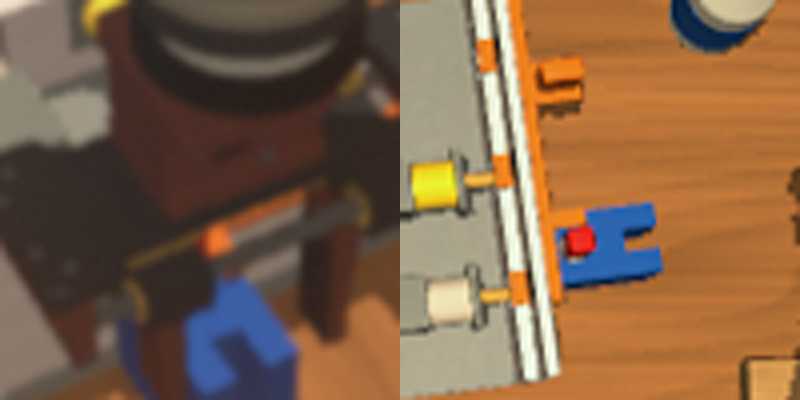

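View pics/m2.png

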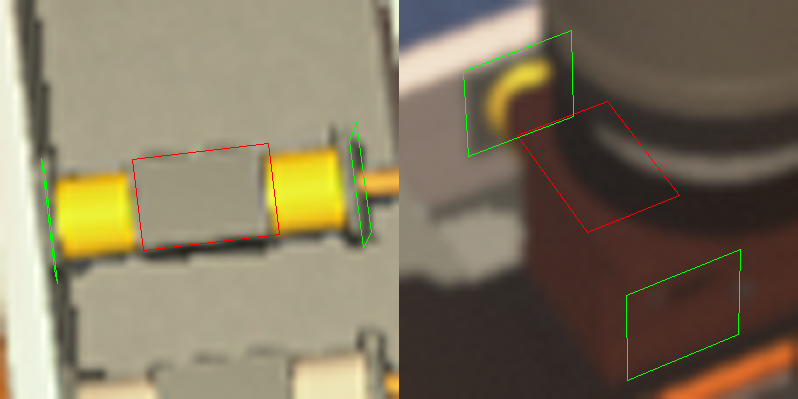

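View pics/m3.png

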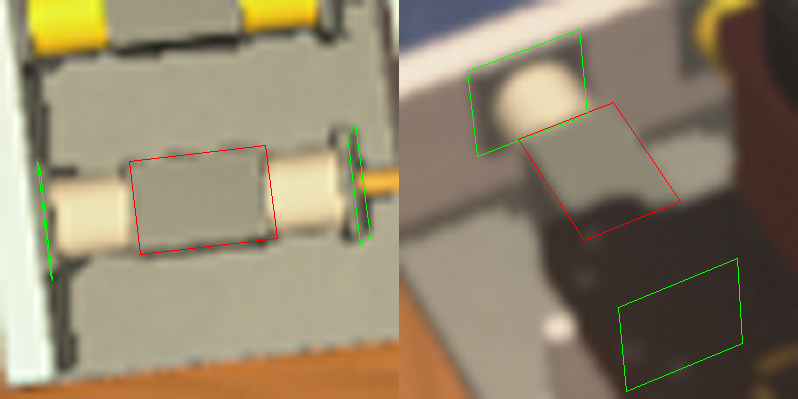

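apply_moves:
  plan: [0.3,0,-0.04,0.02,0,0,0,0.3,0,-0.08,0.04,0,0,0,0.3,0,-0.12,0.06,0,0,0,0.3,0,-0.16,0.08,0,0,0,0.3,0,-0.18,0.09,0,0,0,0.3,0,-0.18,0.09,0,0,0,0.3,0,-0.18,0.09,0,0,0]

```text
t: 41.9
tool_pos: [0.3149, -0.5143, 0.2448]
tool_rot: [0.466, 0.532, -0.466, 0.532]
ft_force: [0.5, 0.1, 0.7]
width: 0.0571
```

```bash
python3 go.py; python3 look.py n1
python3 - <<'E'
import cv2,numpy as np
a=cv2.resize(cv2.imread("pics/n1_S.png")[210:310,240:340],None,fx=5,fy=5,interpolation=cv2.INTER_CUBIC)
cv2.imwrite("pics/n1c.png",a)
E
```

```text
t 41.9 world [ 0.3149 -0.5143  0.2448] rack [-0.2973 -0.372   0.2448] w 0.0571 F [0.5 0.1 0.7] Xdown [ 0.001  0.    -1.   ]
```

View pics/n1c.png

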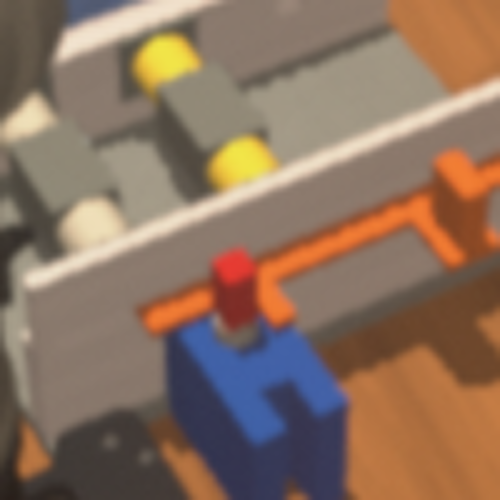

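View pics/n1_S.png

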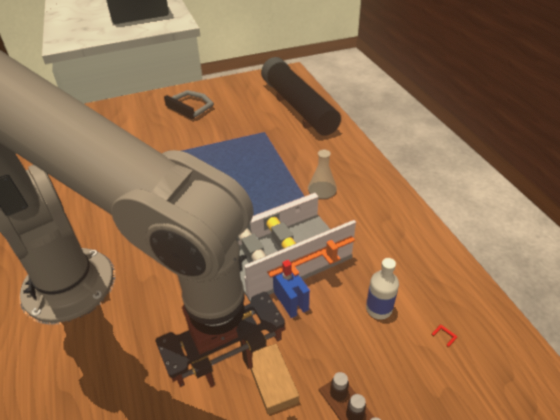

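```bash
python3 -c "
from station import r
print(r.job_done())"
```

```text
the job is handed in; nothing more can be done
None
```

I loaded and locked the rack and handed the job in at about 42 s. No verdict was reported.

- **Rolls:** Two were present. White is in bay0 and yellow in bay1; no green roll was in either picture.
- **Sequence:** I parked the pin in the notch, slid the keeper open to its stop (16 N there), and pressed, lowered and sprung in both rolls. I then slid the keeper shut to its stop (9.5 N) and put the pin back in its bore.

**Last checks:**
- **Rolls:** Both line up with their bays in the camera overlays to about 1–2 mm. The final overlay was from above only, because the arm blocked most of the side view. Just after release, both views agreed.
- **Keeper:** Its three teeth lie across the slots.
- **Pin:** It stands upright with its collar on the block, within about 1 pixel of where it started in the side view.
- **Bystanders:** The flask, soap and swab box look unmoved. I checked this by eye, not by measurement.
- **Robot:** It was clear of everything, with the measured force under 1 N.

**One disagreement:** The top camera placed the keeper handle about 4 mm further toward rack -x than the side camera did; closing the gripper on it agreed with the side camera. For the pin, the grip point fell between the two views. I aimed the rolls about 1 mm toward +x to allow for this, and both went in without any sideways jamming.

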